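Hang the ring current transformer on the J-hook and bed it at test height

TASK

Pick up the larger of the two grey ring current transformers by the top of its rim and hang it on the high J-hook of the stand, with the window over the hook and the rim down in the hook's seat, just behind the upturned lip. Then, still holding the rim, press it down steadily so that the hook's stiff sleeve slides down the column until it beds on its stop collar, which sets the test height; bed it firmly, with about 13 newtons in all on the hook for half a second, then let go and leave it hanging still. Be gentle: never load the hook with more than 18 newtons, and leave everything else on the bench where it is.

Things in the scene. Friction and masses are not known exactly. Their poses are not given: they have to be found in the camera images.
- ct_centre (a point): Centre of the larger current transformer: grey resin ring 156 mm across, 28 mm thick, round window 66 mm across (rim 45 mm deep), upright on a moulded foot, 0.45 to 0.65 kg. The point is the ring's centre, 88 mm above the worktop, 78 mm below the top of the rim. x = the ring's axis through the window (flat faces 14 mm either side of the point: pinch these), z up. Both faces are alike.
- ct_hang (a point): Point on the same transformer: top of the inside of its window, at mid thickness, 33 mm above the ring's centre and 45 mm below the top of the rim; it comes to rest on the hook's seat. Same axes as ct_centre.
- ct: The larger transformer as a whole; origin under the centre of its foot (50 x 120 x 14 mm, a small terminal at each end), x along the ring's axis, z up. It stands on the left or the right of the bench, the smaller one on the other side.
- hook_seat (a point): Middle of the J-hook's seat, on its upper surface, 200 to 241 mm above the worktop at the start. x points level from the seat back to the column, -x out past the lip; z up. The seat is level, 12 mm wide and 31 mm long (15.5 mm each way along x): a 28 mm rim with its axis along x has 1.5 mm free at each end. Outer end: the lip. Inner end: a shoulder rising 5 mm at 45 degrees to the straight arm.
- stand: Hanging stand fixed to the bench; axes as hook_seat (the way it points varies), origin 30 mm behind the seat. Base block 190 x 130 mm, its top 10 to 40 mm above the worktop; 25 mm square column, its top 264 mm above the origin; a 37 mm square rubber-faced stop collar on it under the sleeve. The origin lies 0 to 30 mm below the worktop.
- small_ct: Bystander: smaller grey ring current transformer of the same make-up, 96 mm across, 24 mm thick, on a foot; origin under its foot.
- weight: Bystander: polished brass weight with a knob, 48 mm across, 72 mm high; origin under its centre.
- hex_key: Bystander: green anodised L-shaped hex key, 105 mm long, 6 mm thick, lying flat; origin under the middle of its long leg.
- fuse_base: Bystander: ivory porcelain fuse base, 100 x 42 x 60 mm; origin under its centre.
- fuse_link: Bystander: ivory cartridge fuse link with blade ends, 100 x 30 x 28 mm; origin under its centre.
- relay: Bystander: pale plug-in relay, 40 x 38 x 70 mm; origin under its centre.
- screwdriver: Bystander: black screwdriver, 180 mm long, lying flat; origin under it.
- hook: J-hook of 12 mm flat bar with its sleeve; origin and axes as hook_seat. Lip 8 mm thick, its inner face upright to 10 mm above the seat, then leaning outwards to its top, 15 mm above: carry the window in over it from outside, along x. Sleeve 36 mm square, front 72 mm behind the seat, 5 to 16 mm above the collar at the start; it slides down only under some 8 to 9 N on the hook, then stops.
Not all that is in view belongs to the job. What is shaped like the ct but blue is not meant.

How it is judged:
By the outcome, as a careful person would: the job done as asked, in the order asked, and still so for the second after the job is handed in, with the robot touching nothing.
It also fails if it takes over 72 s, if anything falls off the work surface, if the arm or the gripper's body presses on something with over 40 N, if the wrist force passes 120 N, or if a joint passes its speed limit or range.

ROBOT

A 7-joint arm with a two-finger parallel gripper is mounted at the origin on the work surface. World frame = base frame: x ahead of the robot, y to its left, z up, the work surface at z = 0. Lengths are in mm, angles in rad, forces in N, time in s.
With the tool pointing down it reaches from about 400 to 875 mm from the base axis. Payload 4.4 kg.
Tool frame: the origin (TCP) lies midway between the tips of the shut fingers; the grasp point (between the pads) lies 19 mm behind it; x points along the fingers, y is the direction in which the jaws open and shut, and the axes are right-handed (so a half turn about x gives the same grasp; the last joint's range is limited). The gripper opens to 85 mm and grips with 20 to 120 N. Pads are 22 mm wide; open, the fingers measure 114 mm over their backs; the gripper's body (76 mm by 85 mm) begins 54 mm behind the grasp point. The pads swing forward as they close: fully open they stand 13 mm farther back than shut.
Start: joints at [1.241, 0.628, 0.038, 1.517, -0.027, 0.996, -0.02], TCP at [169.516, -627.521, 231.313] pointing down, gripper open.
Joint ranges: [-3.06, 3.06], [-0.37, 2.12], [-1.25, 1.32], [0.18, 2.47], [-1.1, 4.24], [0.23, 1.98], [-2.94, 2.94]. Speed limits (rad/s): [2.57, 2.57, 3.14, 3.14, 3.14, 3.14, 3.14].

INTERFACE

Orientations are given as [roll, pitch, yaw] about the fixed x, y, z axes, in that order (R = Rz(yaw) Ry(pitch) Rx(roll)).
In Python, from cell import ctrl gives the robot as it stands.
- The arm moves only by the tool arm_command, never from a script. Its argument "series" is a list of rows, each a list of 7 numbers: the opening, from 0 (shut) to 1 (fully open), then the shift along the world's x, y, z in cm, then the turn, a rotation vector about the world's x, y, z in degrees. In form: [[claw, x, y, z, rx, ry, rz], ...]. A call has 1 to 20 rows; each row shifts and turns the commanded pose from where the row before left it; what a row does not reach is not made up. A row lasts 1/12 s, in which the tool goes at most 41.7 mm and 7.16 degrees, less where a joint would pass 70% of its speed; a pose out of reach is approached as far as the arm can. A call with a gripper value outside its range is refused whole. The fingers move at their own pace and stop on an object; the grip force is fixed at half the most. Time passes only in rows, so rows that do not move let the fingers close. It gives the time, the measured TCP pose, the force and the opening at its end, in the units of the state.
- ctrl.read_state(): the state, without advancing time (a new reading comes with each control period).
- ctrl.get_image(name): name is "side" or "top" or "wrist"; returns the picture (400x640x3 uint8, blue, green, red); there is no depth.
- ctrl.calibration(name): a dict with "fovy" (degrees; the focal length in pixels is half the picture's height over the tangent of half this angle, whatever the lens; pixels are square), "cx", "cy" (the principal point, pixels), "cam_to_world" (4x4, takes a point from camera to world coordinates); the wrist camera has in their place "T_tool_cam" (4x4, takes a point from camera to tool coordinates, whose origin is the TCP and whose axes are the tool frame's). Camera axes: x right, y up, looking along -z (the intrinsics and any distortion apply to the point x, -y, -z); pixel columns grow to the right and rows downward; lengths in mm; the calibration is good to about 2 mm. A picture is of the moment at which its call begins: read the wrist's pose just before it. calibration takes no time and is no camera call.
- ctrl.finish_job(): hands the job in, once; it reports no verdict.
Trained networks look in the newest picture that a camera, given by its name, has taken for a name from the list of things; names that differ only in an ending like _2 or _b are one class to them, and where a whole thing is asked for, a point or a joint stands for the part that bears it (a point fixed in the world has none). Each returns a list of dicts, best first, with "conf" (0 to 1); they miss things now and then, are a little off and sometimes report something else, mostly with a low value. They report only what shows in the picture. A call takes as long as a camera call. They do not tell look-alikes from the thing itself.
- ctrl.spot_in(label, camera): "centre" ([x, y, z] in mm, in world coordinates, good to about 4 mm: the middle of the surface that is visible of it).
The state is a dict: "clock": time; "qpos": joint angles; "qd": joint speeds; "tau": joint torques, N m; "eef_pos": TCP position; "tool_rot": TCP orientation; "force": force on the tool from outside, world axes, zero at the start; "torque": the same for the moment, N m; "width": finger opening in mm.
Only numpy, scipy, OpenCV 4.12 (cv2) and the standard library are available. Lean on these libraries where they do the work, as an engineer would, in place of code of your own. Each camera call takes 0.05 s, during which the arm holds its last target.

## Working session

There is one attempt and no reset: what is moved stays moved. The work goes in short steps, Python scripts to look and compute and a tool call to move; the robot and the scene stay as the last step left them, time stands still between calls to the robot, and variables do not carry over. Pictures are saved under pics/ and viewed, and the job is handed in when it is done.

Besides the shell and the picture viewer there is one more tool, called after "Call:" as name(argument=value, ...) on one line, values as JSON. arm_command: Moves the arm, as the interface text tells. Its arguments: {"type":"object","properties":{"series":{"type":"array"}},"required":["series"]}

```bash
mkdir -p pics; ls
cat > h.py <<'E'
from cell import ctrl
import numpy as np, cv2
def cam(name):
    c=ctrl.calibration(name); return c
E
python3 - <<'E'
from h import *
s=ctrl.read_state();print({k:np.round(v,3).tolist() if not isinstance(v,dict) else v for k,v in s.items()})
for n in ["side","top"]:
    im=ctrl.get_image(n);cv2.imwrite(f"pics/{n}0.png",im)
    print(n,ctrl.calibration(n))
    for l in ["ct","small_ct","stand","hook","hook_seat","ct_centre","ct_hang"]:
        print(l,[(np.round(d['centre']).tolist(),round(d['conf'],2)) for d in ctrl.spot_in(l,n)])
im=ctrl.get_image("wrist");cv2.imwrite("pics/wrist0.png",im);print(ctrl.calibration("wrist"))
E
```

```text
pics
{'clock': 0.0, 'qpos': [1.241, 0.629, 0.038, 1.518, -0.027, 0.996, -0.02], 'qd': [-0.0, 0.002, -0.0, -0.001, 0.0, 0.0, -0.0], 'tau': [-0.0, -56.339, 1.226, -19.345, 0.011, 0.01, 0.0], 'eef_pos': [169.367, -626.903, 230.382], 'tool_rot': [-1.565, 1.569, 1.841], 'force': [-0.646, 0.093, -0.248], 'torque': [-0.004, -0.001, 0.028], 'width': 85.32}
side {'fovy': 45.8641361187906, 'cx': 312.8001843886274, 'cy': 198.0367615365303, 'cam_to_world': array([[ 9.82968792e-01,  1.10767923e-01, -1.46638401e-01,
         3.08095096e+02],
       [-1.82649201e-01,  5.00765567e-01, -8.46092853e-01,
        -8.86968585e+02],
       [-2.02884856e-02,  8.58466257e-01,  5.12468597e-01,
         6.74886982e+02],
       [ 0.00000000e+00,  0.00000000e+00,  0.00000000e+00,
         1.00000000e+00]])}
ct [([414.0, -304.0, 100.0], 0.75), ([272.0, -328.0, 90.0], 0.66)]
small_ct [([429.0, 235.0, 50.0], 0.95), ([378.0, -125.0, 5.0], 0.58)]
stand [([660.0, 10.0, 19.0], 0.74)]
hook [([678.0, 12.0, 219.0], 0.59)]
hook_seat [([671.0, 16.0, 218.0], 0.62)]
ct_centre [([419.0, -306.0, 98.0], 0.9), ([274.0, -329.0, 8
[... 598 characters left out ...]
all_ct [([431.0, 249.0, 85.0], 0.8)]
stand [([662.0, 10.0, 222.0], 0.58)]
hook [([662.0, 9.0, 224.0], 0.72)]
hook_seat [([666.0, 14.0, 220.0], 0.9)]
ct_centre [([275.0, -291.0, 138.0], 0.97), ([418.0, -255.0, 138.0], 0.89)]
ct_hang [([414.0, -254.0, 145.0], 0.79)]
{'fovy': 69.86443855007924, 'cx': 315.57928024460386, 'cy': 201.28209715026483, 'T_tool_cam': array([[-4.25510996e-04,  3.09328339e-01, -9.50955203e-01,
        -1.43299364e+02],
       [ 9.99999804e-01, -3.05013448e-04, -5.46671614e-04,
         7.98005629e-01],
       [-4.59155148e-04, -9.50955249e-01, -3.09328149e-01,
        -7.88569191e+01],
       [ 0.00000000e+00,  0.00000000e+00,  0.00000000e+00,
         1.00000000e+00]])}
```

View pics/side0.png

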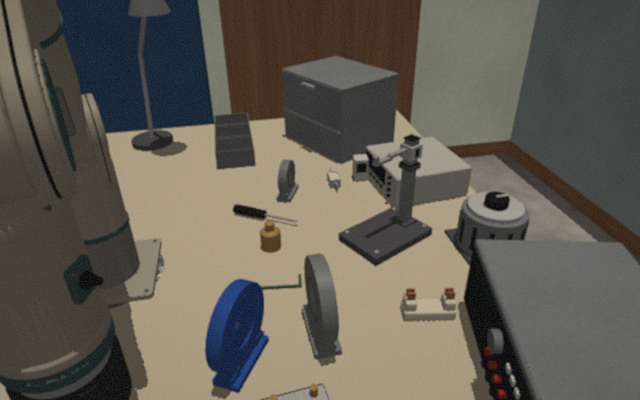

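View pics/top0.png

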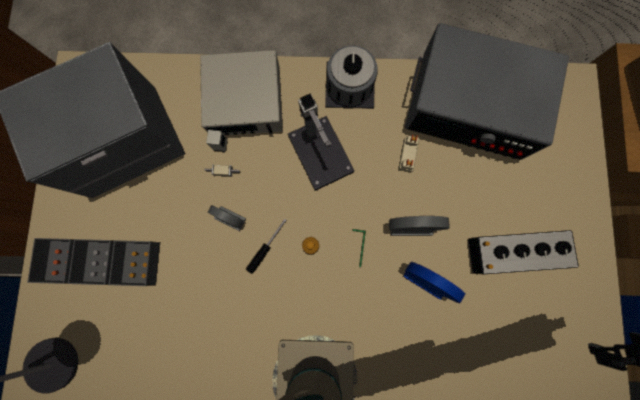

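View pics/wrist0.png

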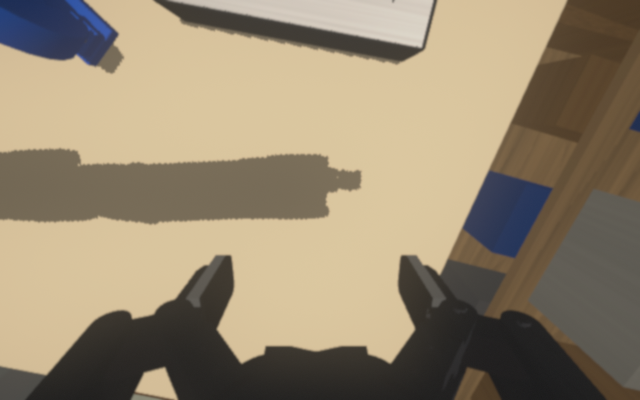

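```bash
cat > h.py <<'E'
from cell import ctrl
import numpy as np, cv2
from scipy.spatial.transform import Rotation as Rot
def T_wrist(state):
    T=np.eye(4);T[:3,:3]=Rot.from_euler('xyz',state['tool_rot']).as_matrix();T[:3,3]=state['eef_pos']
    return T@ctrl.calibration('wrist')['T_tool_cam']
def proj(name,P,T=None):
    c=ctrl.calibration(name); T=c['cam_to_world'] if T is None else T
    f=200/np.tan(np.radians(c['fovy']/2)); P=np.atleast_2d(P)
    p=(P-T[:3,3])@T[:3,:3]
    return np.c_[c['cx']+f*p[:,0]/-p[:,2], c['cy']-f*p[:,1]/-p[:,2]]
def ray(name,uv,T=None):
    c=ctrl.calibration(name); T=c['cam_to_world'] if T is None else T
    f=200/np.tan(np.radians(c['fovy']/2))
    d=T[:3,:3]@np.array([(uv[0]-c['cx'])/f,-(uv[1]-c['cy'])/f,-1.]); return T[:3,3],d/np.linalg.norm(d)
def onz(name,uv,z,T=None):
    o,d=ray(name,uv,T); return o+d*(z-o[2])/d[2]
def tri(obs):
    A=np.zeros((3,3));b=np.zeros(3)
    for o,d in obs:
        M=np.eye(3)-np.outer(d,d);A+=M;b+=M@o
    p=np.linalg.solve(A,b); return p,[np.linalg.norm((np.eye(3)-np.outer(d,d))@(p-o)) for o,d in obs]
E
python3 - <<'E'
from h import *
S=cv2.imread('pics/side0.png');T=cv2.imread('pics/top0.png')
def crop(im,x,y,w,h,k): return cv2.resize(im[y:y+h,x:x+w],None,fx=k,fy=k,interpolation=cv2.INTER_CUBIC)
a=crop(S,195,240,160,150,4);cv2.imwrite('pics/c1.png',np.clip(a*1.5,0,255).astype(np.uint8))
a=crop(S,330,125,140,140,4);cv2.imwrite('pics/c2.png',np.clip(a*1.5,0,255).astype(np.uint8))
a=crop(T,270,80,100,110,5);cv2.imwrite('pics/c3.png',np.clip(a*1.5,0,255).astype(np.uint8))
a=crop(T,340,190,150,120,5);cv2.imwrite('pics/c4.png',np.clip(a*1.5,0,255).astype(np.uint8))
E
```

```text
(no output)
```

View pics/c1.png

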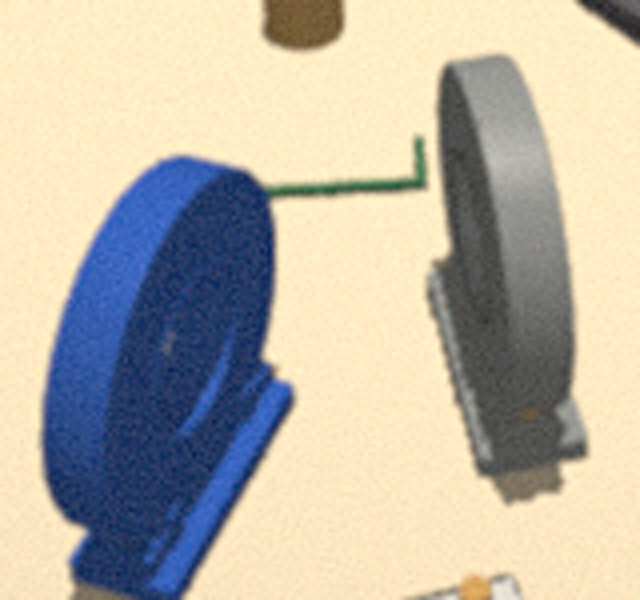

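View pics/c2.png

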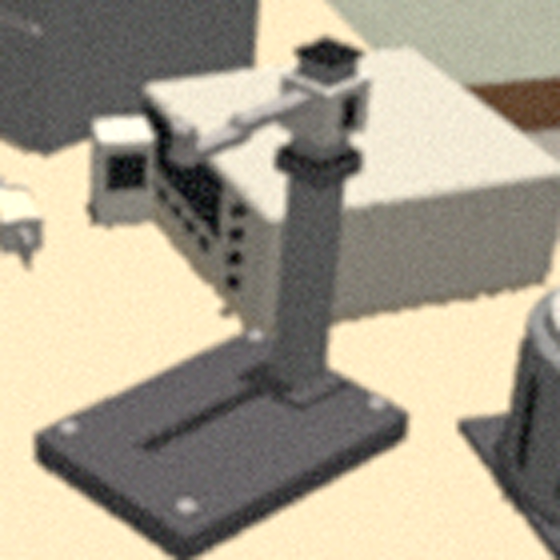

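View pics/c3.png

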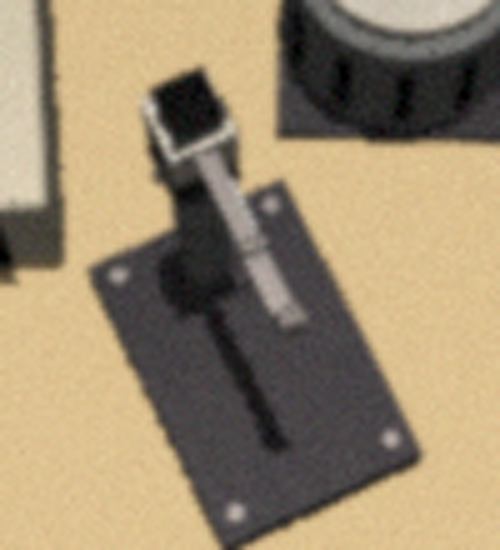

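View pics/c4.png

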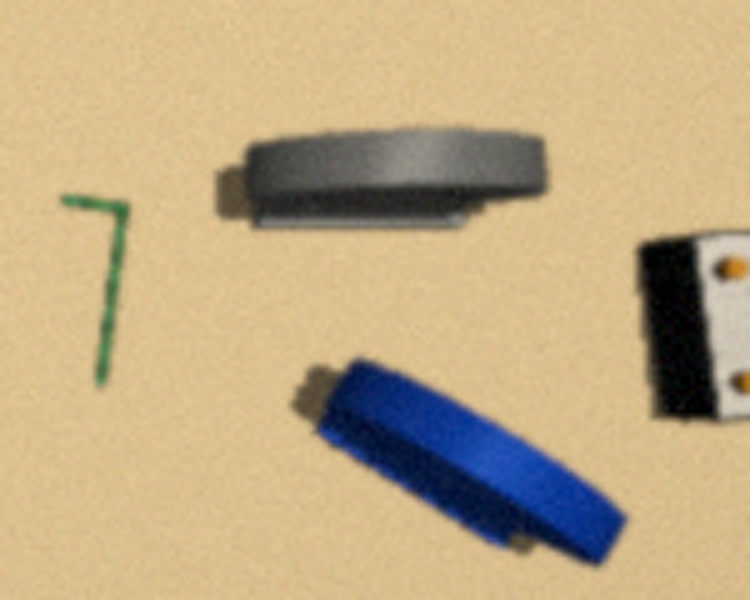

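```bash
cat > fit.py <<'E'
from h import *
from scipy.optimize import minimize
S=cv2.imread('pics/side0.png');T=cv2.imread('pics/top0.png')
def mask(im,box):
    hsv=cv2.cvtColor(cv2.GaussianBlur(im,(3,3),0),cv2.COLOR_BGR2HSV)
    m=(hsv[...,1]<75).astype(np.float32); o=np.zeros_like(m);x,y,w,h=box;o[y:y+h,x:x+w]=m[y:y+h,x:x+w]
    return o
M={'side':mask(S,(298,245,50,113)),'top':mask(T,(380,205,75,40))}
def model(p):
    x,y,a=p;c,s=np.cos(a),np.sin(a);t=np.linspace(0,2*np.pi,60)
    ring=np.array([[dx,78*np.cos(u),88+78*np.sin(u)] for dx in(-14,14) for u in t])
    foot=np.array([[i,j,k] for i in(-25,25) for j in(-60,60) for k in (0,14)])
    R=np.array([[c,-s,0],[s,c,0],[0,0,1]])
    return [(q@R.T)+[x,y,0] for q in(ring,foot)]
def rend(p,n):
    o=np.zeros((1600,2560),np.uint8)
    for q in model(p):
        h=cv2.convexHull(((proj(n,q)+.5)*4*16-8).astype(np.int32));cv2.fillConvexPoly(o,h,255,shift=4)
    return cv2.resize(o,(640,400),interpolation=cv2.INTER_AREA)/255.
def cost(p,ns=('side','top')):return sum(np.abs(rend(p,n)-M[n]).sum() for n in ns)
if __name__=='__main__':
    for ns in [('side','top'),('side',),('top',)]:
        r=min((minimize(cost,[420,-280,a],args=(ns,),method='Nelder-Mead',options=dict(initial_simplex=[[420,-280,a],[435,-280,a],[420,-265,a],[420,-280,a+.1]])) for a in(-.1,0.,.1)),key=lambda r:r.fun)
        print(ns,r.x,r.fun,M['side'].sum(),M['top'].sum())
        if len(ns)==2:
            for n,im in(('side',S),('top',T)):
                o=im.copy()
                for q in model(r.x): cv2.polylines(o,[cv2.convexHull(proj(n,q).round().astype(np.int32))],True,(0,0,255),1)
                b=o[240:360,290:360] if n=='side' else o[195:255,370:460]
                cv2.imwrite(f'pics/fit_{n}.png',cv2.resize(b,None,fx=5,fy=5,interpolation=cv2.INTER_NEAREST))
    from h import ctrl
    s=ctrl.read_state();print(Rot.from_euler('xyz',s['tool_rot']).as_matrix().round(3))
E
python3 fit.py; python3 -c "
import cv2,numpy as np
a=cv2.imread('pics/fit_side.png');b=cv2.imread('pics/fit_top.png');o=np.zeros((600,800,3),np.uint8);o[:600,:350]=a[:600];o[:300,350:800]=b;cv2.imwrite('pics/fit.png',o)"
```

```text
('side', 'top') [ 4.26099821e+02 -2.63767617e+02  2.29099322e-01] 2052.901960784314 5646.0 1080.0
('side',) [ 4.27306447e+02 -2.60006550e+02  2.52874248e-01] 1723.2352941176473 5646.0 1080.0Traceback (most recent call last):
  File "fit.py", line 23, in <module>
    r=min((minimize(cost,[420,-280,a],args=(ns,),method='Nelder-Mead',options=dict(initial_simplex=[[420,-280,a],[435,-280,a],[420,-265,a],[420,-280,a+.1]])) for a in(-.1,0.,.1)),key=lambda r:r.fun)
  File "fit.py", line 23, in <genexpr>
    r=min((minimize(cost,[420,-280,a],args=(ns,),method='Nelder-Mead',options=dict(initial_simplex=[[420,-280,a],[435,-280,a],[420,-265,a],[420,-280,a+.1]])) for a in(-.1,0.,.1)),key=lambda r:r.fun)
           ~~~~~~~~^^^^^^^^^^^^^^^^^^^^^^^^^^^^^^^^^^^^^^^^^^^^^^^^^^^^^^^^^^^^^^^^^^^^^^^^^^^^^^^^^^^^^^^^^^^^^^^^^^^^^^^^^^^^^^^^^^^^^^^^^^^^^^^^^^^^^^^^^^
    res = _minimize_neldermead(fun, x0, args, callback, bounds=bounds,
                               **options)
    fxcc = func(xcc)
    fx = function(np.copy(x), *(wrapper_args + args))
  File "fit.py", line 20, in cost
    def cost(p,ns=('side','top')):return sum(np.abs(rend(p,n)-M[n]).sum() for n in ns)
                                         ~~~^^^^^^^^^^^^^^^^^^^^^^^^^^^^^^^^^^^^^^^^^^
  File "fit.py", line 20, in <genexpr>
    def cost(p,ns=('side','top')):return sum(np.abs(rend(p,n)-M[n]).sum() for n in ns)
                                                    ~~~~^^^^^
  File "fit.py", line 18, in rend
    h=cv2.convexHull(((proj(n,q)+.5)*4*16-8).astype(np.int32));cv2.fillConvexPoly(o,h,255,shift=4)
                       ~~~~^^^^^
  File "h.py", line 8, in proj
    c=ctrl.calibration(name); T=c['cam_to_world'] if T is None else T
ValueError: time passes only in moves, steps and waits
```

View pics/fit.png

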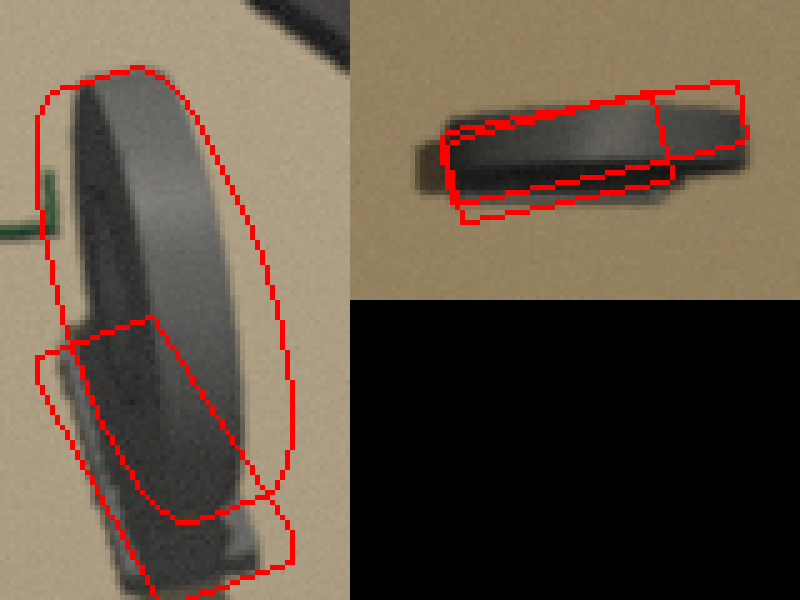

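```bash
python3 - <<'E'
from cell import ctrl
import pickle
pickle.dump({n:ctrl.calibration(n) for n in("side","top","wrist")},open("cal.pkl","wb"))
s=open('h.py').read().replace("ctrl.calibration(name)","CAL[name]").replace("ctrl.calibration('wrist')","CAL['wrist']").replace("import numpy as np, cv2","import numpy as np, cv2, pickle\nCAL=pickle.load(open('cal.pkl','rb'))")
open('h.py','w').write(s)
f=open('fit.py').read()
i=f.index("    hsv=");j=f.index("    return o\nM=")
f=f[:i]+"""    d=cv2.GaussianBlur(im,(3,3),0).astype(float); d=d[...,2]-d[...,0]
    x,y,w,h=box;o=np.zeros(d.shape);b=np.clip(d[y:y+h,x:x+w],0,255).astype(np.uint8)
    t,_=cv2.threshold(b,0,1,cv2.THRESH_OTSU);print('thr',t);o[y:y+h,x:x+w]=b<t
"""+f[j:]
open('fit.py','w').write(f)
E
python3 fit.py; python3 -c "
import cv2,numpy as np
a=cv2.imread('pics/fit_side.png');b=cv2.imread('pics/fit_top.png');o=np.zeros((600,800,3),np.uint8);o[:600,:350]=a[:600];o[:300,350:800]=b;cv2.imwrite('pics/fit2.png',o)"
```

```text
thr 21.0
thr 28.0
('side', 'top') [ 4.24857720e+02 -2.62221606e+02  1.67516848e-02] 266.8862745098039 2978.0 1107.0
('side',) [ 4.25054716e+02 -2.61512543e+02  1.12149277e-02] 158.0235294117647 2978.0 1107.0
('top',) [ 4.24352600e+02 -2.62455098e+02  4.06446054e-02] 80.25490196078431 2978.0 1107.0
[[ 0.     0.261 -0.965]
 [-0.    -0.965 -0.261]
 [-1.     0.    -0.   ]]
```

View pics/fit2.png

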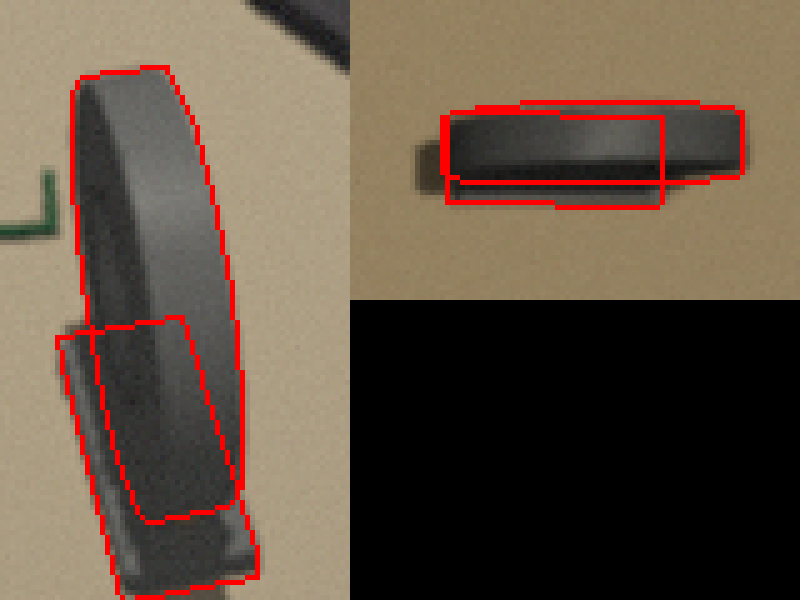

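Candidates: grey large ring at side (320,305)/top (418,225); the blue ring at side (237,335)/top (433,282); the small grey ring at side (287,178)/top (227,216). Of these, the first is the one meant: it is grey and its silhouette matches the 156 mm model. The enlarged crop confirms it. I'll hover over it with the wrist camera.

Call:
arm_command(series=[[1,1.6,2.28,0.45,0,0,4.74],[1,1.6,2.28,0.45,0,0,4.74],[1,1.6,2.28,0.45,0,0,4.74],[1,1.6,2.28,0.45,0,0,4.74],[1,1.6,2.28,0.45,0,0,4.74],[1,1.6,2.28,0.45,0,0,4.74],[1,1.6,2.28,0.45,0,0,4.74],[1,1.6,2.28,0.45,0,0,4.74],[1,1.6,2.28,0.45,0,0,4.74],[1,1.6,2.28,0.45,0,0,4.74],[1,1.6,2.28,0.45,0,0,4.74],[1,1.6,2.28,0.45,0,0,4.74],[1,1.6,2.28,0.45,0,0,4.74],[1,1.6,2.28,0.45,0,0,4.74],[1,1.6,2.28,0.45,0,0,4.74],[1,1.6,2.28,0.45,0,0,4.74],[1,0,0,0,0,0,0],[1,0,0,0,0,0,0]])

```text
clock: 2.35
eef_pos: [426.5, -261.5, 303.8]
tool_rot: [1.335, 1.57, -0.216]
force: [-0.1, -0.8, 0.7]
width: 85.3
```

```bash
cat > look.py <<'E'
import sys
from h import *
n=sys.argv[1]
s=ctrl.read_state(); im=ctrl.get_image('wrist'); cv2.imwrite(f'pics/{n}.png',im); pickle.dump(s,open(f'pics/{n}.pkl','wb'))
R=Rot.from_euler('xyz',s['tool_rot']).as_matrix()
print(s['clock'],np.round(s['eef_pos'],2),'force',np.round(s['force'],2),'w',s['width'])
print('toolx',R[:,0].round(4),'yang',np.degrees(np.arctan2(R[1,1],R[0,1])).round(2))
E
python3 look.py w1
```

```text
2.35 [ 426.54 -261.47  303.78] force [-0.11 -0.81  0.72] w 85.32019047147378
toolx [ 1.1e-03 -2.0e-04 -1.0e+00] yang 1.13
```

View pics/w1.png

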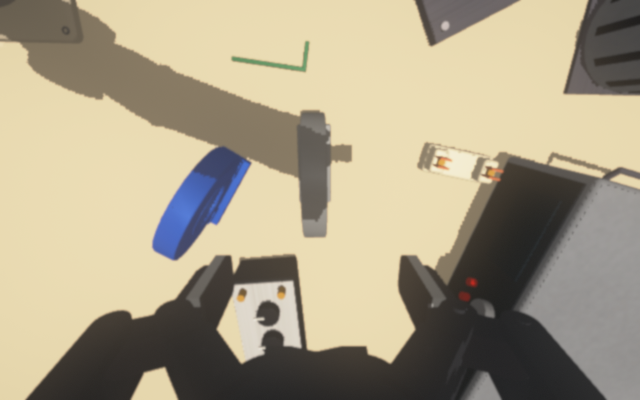

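```bash
cat > wfit.py <<'E'
import sys
import fit; from fit import *
n=sys.argv[1]; box=tuple(map(int,sys.argv[2].split(',')))
im=cv2.imread(f'pics/{n}.png');s=pickle.load(open(f'pics/{n}.pkl','rb'));TW=T_wrist(s)
fit.proj=lambda name,P:proj(name,P,TW)
M['wrist']=mask(im,box)
r=minimize(cost,[425,-262,0.01],args=(('wrist',),),method='Nelder-Mead',options=dict(initial_simplex=[[425,-262,0],[430,-262,0],[425,-252,0],[425,-262,.08]]))
print(r.x,r.fun)
o=im.copy()
for q in model(r.x): cv2.polylines(o,[cv2.convexHull(fit.proj('wrist',q).round().astype(np.int32))],True,(0,0,255),1)
x,y,w,h=box
a=cv2.resize(o[y:y+h,x:x+w],None,fx=4,fy=4,interpolation=cv2.INTER_NEAREST)
b=cv2.resize((M['wrist'][y:y+h,x:x+w]*255).astype(np.uint8),None,fx=4,fy=4);cv2.imwrite('pics/wf.png',np.hstack([a,cv2.cvtColor(b,8)]))
E
python3 wfit.py w1 280,100,65,145
```

```text
thr 21.0
thr 28.0
thr 31.0
[ 4.24745557e+02 -2.64589549e+02  4.07901586e-02] 204.28235294117647
```

View pics/wf.png

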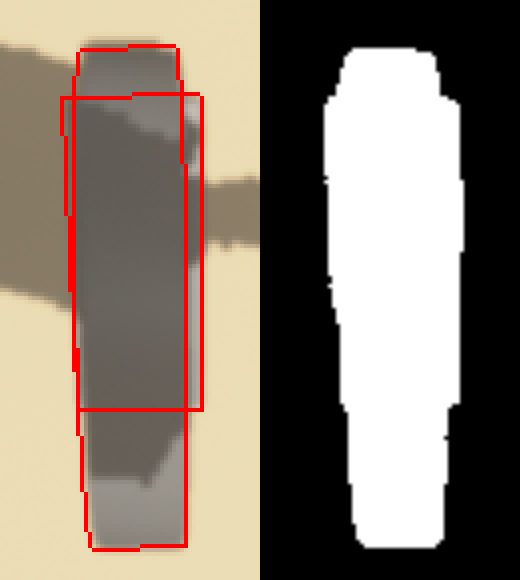

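Call:
arm_command(series=[[1,1.725,1.97,0.12,0,0,1.7],[1,1.725,1.97,0.12,0,0,1.7],[1,1.725,1.97,0.12,0,0,1.7],[1,1.725,1.97,0.12,0,0,1.7],[1,1.725,1.97,0.12,0,0,1.7],[1,1.725,1.97,0.12,0,0,1.7],[1,1.725,1.97,0.12,0,0,1.7],[1,1.725,1.97,0.12,0,0,1.7],[1,1.725,1.97,0.12,0,0,1.7],[1,1.725,1.97,0.12,0,0,1.7],[1,1.725,1.97,0.12,0,0,1.7],[1,1.725,1.97,0.12,0,0,1.7],[1,1.725,1.97,0.12,0,0,1.7],[1,1.725,1.97,0.12,0,0,1.7],[1,0,0,0,0,0,0],[1,0,0,0,0,0,0]])

```text
clock: 3.73
eef_pos: [667.1, 12.7, 319.0]
tool_rot: [-1.726, 1.569, -2.866]
force: [-0.0, -1.7, -0.4]
width: 85.4
```

```bash
python3 look.py w2
python3 - <<'E'
from h import *
for l in ["hook","hook_seat"]:
    print(l,[(np.round(d['centre'],1).tolist(),round(d['conf'],2)) for d in ctrl.spot_in(l,'wrist')])
E
```

```text
3.7333 [667.12  12.68 319.05] force [-0.02 -1.66 -0.43] w 85.39937361146553
toolx [-1.5e-03 -4.0e-04 -1.0e+00] yang 24.72
hook [([433.2, -245.8, 111.9], 0.73), ([654.8, 9.9, 219.5], 0.65)]
hook_seat [([656.0, 16.9, 221.5], 0.94)]
```

View pics/w2.png

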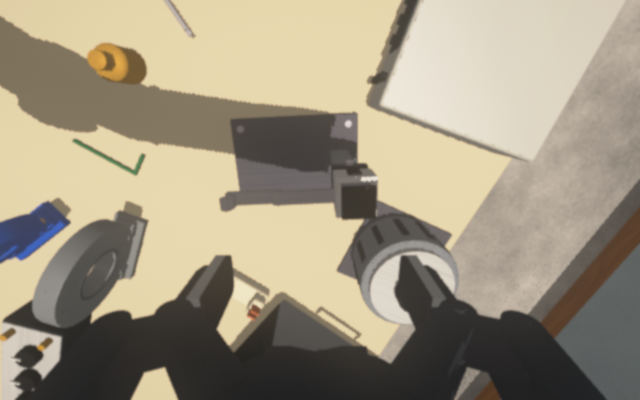

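Run:
```python
from h import *
im=cv2.imread('pics/w2.png');a=cv2.resize(im[150:230,210:390],None,fx=4.4,fy=4.4,interpolation=cv2.INTER_CUBIC)
cv2.imwrite('pics/w2c.png',np.clip(a*1.8,0,255).astype(np.uint8))
s=pickle.load(open('pics/w2.pkl','rb'));TW=T_wrist(s)
for P in ([656,16.9,221.5],[654.8,9.9,219.5],[671,16,218],[666,14,220]): print(P,proj('wrist',P,TW),proj('top',P),proj('side',P))
```

```text
[656, 16.9, 221.5] [[305.16472894 192.65010936]] [[313.8352349  119.64722172]] [[396.73020071 152.05678372]]
[654.8, 9.9, 219.5] [[300.79685816 198.34328438]] [[316.74078844 120.50639372]] [[397.20171143 154.260207  ]]
[671, 16, 218] [[320.19025445 199.1714262 ]] [[314.45705102 114.33013409]] [[403.20776091 153.00468334]]
[666, 14, 220] [[314.16885666 199.5526817 ]] [[315.18999071 115.98469198]] [[401.43474518 152.7835273 ]]
```

View pics/w2c.png

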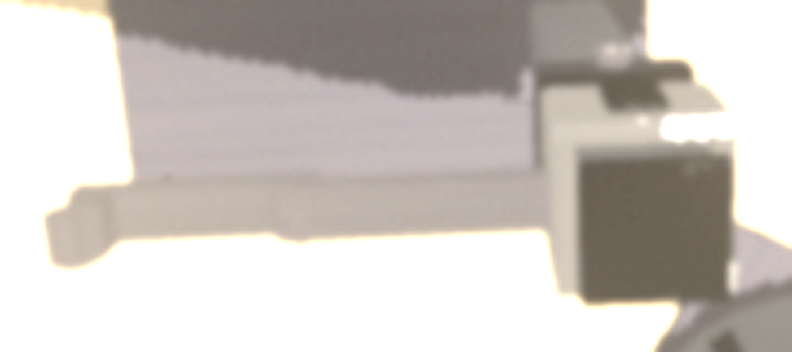

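Run:
```python
from h import *
s=pickle.load(open('pics/w2.pkl','rb'));TW=T_wrist(s)
p,e=tri([ray('wrist',(253.5,197),TW),ray('side',(382,158)),ray('top',(325,137))]);print(p,e)
p,e=tri([ray('side',(382,158)),ray('top',(325,137))]);print(p,e)
```

```text
[614.56701523  -8.24561445 221.57757792] [np.float64(2.874264614813155), np.float64(1.7024587714315091), np.float64(3.306851585388822)]
[612.3804146  -11.34753588 224.92937239] [np.float64(0.4515153468416328), np.float64(0.4515153468417091)]
```

Call:
arm_command(series=[[1,-1.33,-0.55,-0.85,0,0,0],[1,-1.33,-0.55,-0.85,0,0,0],[1,-1.33,-0.55,-0.85,0,0,0],[1,-1.33,-0.55,-0.85,0,0,0],[1,0,0,0,0,0,0],[1,0,0,0,0,0,0]])

```text
clock: 4.38
eef_pos: [613.2, -11.1, 286.4]
tool_rot: [-0.632, 1.569, -1.774]
force: [-0.3, -0.2, -0.0]
width: 85.4
```

```bash
python3 look.py w3
python3 - <<'E'
from h import *
im=cv2.imread('pics/w3.png');a=cv2.resize(im[130:250,260:440],None,fx=4.4,fy=4.4,interpolation=cv2.INTER_CUBIC)
cv2.imwrite('pics/w3c.png',np.clip(a*1.3,0,255).astype(np.uint8))
E
```

```text
4.3833 [613.2  -11.09 286.36] force [-0.3  -0.15 -0.05] w 85.44957185825112
toolx [-3.0e-04 -1.3e-03 -1.0e+00] yang 24.58
```

View pics/w3c.png

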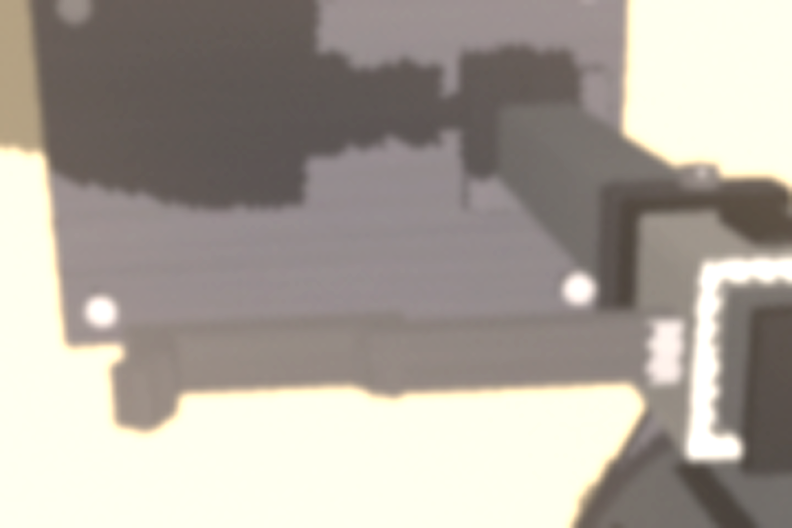

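View pics/w3.png

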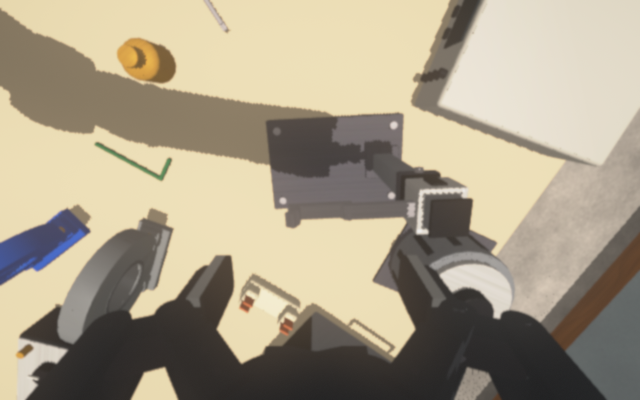

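Run:
```python
from h import *
im=cv2.imread('pics/w3.png');g=im[195:235,275:425].astype(float)
g=(g-60)/(170-60)*255
a=cv2.resize(np.clip(g,0,255).astype(np.uint8),None,fx=5.2,fy=10,interpolation=cv2.INTER_CUBIC)
for i in range(0,150,10): cv2.putText(a,str(275+i),(int(i*5.2),395),0,.35,(0,0,255));cv2.line(a,(int((i+.5)*5.2),370),(int((i+.5)*5.2),380),(0,0,255),1)
for i in range(0,40,5): cv2.putText(a,str(195+i),(0,int((i+.5)*10)),0,.35,(0,0,255))
cv2.imwrite('pics/w3d.png',a)
```

```text
(no output)
```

View pics/w3d.png

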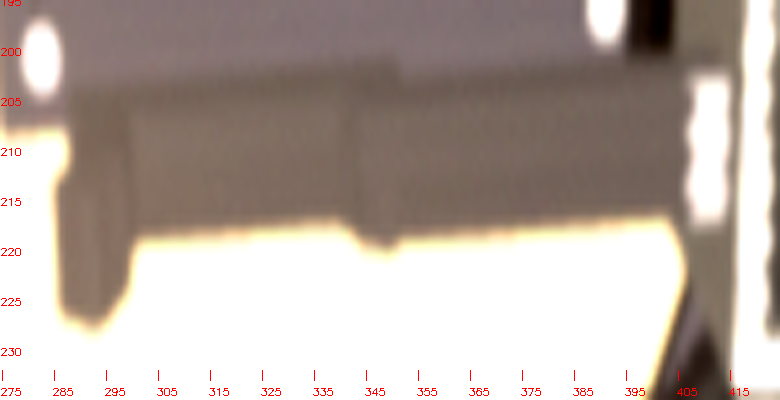

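```bash
cat > hookfit.py <<'E'
from h import *
from scipy.optimize import least_squares
obs=[('w3',(-15.5,-6,0),(300,218.7)),('w3',(15.5,-6,0),(340.7,216.9)),('w3',(72,-6,5),(414.5,217)),
('w2',(-15.5,-6,0),(235.7,203.7)),('w2',(15.5,-6,0),(271,202.6)),('w2',(72,-6,5),(334.2,201.4))]
TWs={n:T_wrist(pickle.load(open(f'pics/{n}.pkl','rb'))) for n in('w2','w3')}
def tow(p,P):
    c,s=np.cos(p[3]),np.sin(p[3]);return np.atleast_2d(P)@np.array([[c,-s,0],[s,c,0],[0,0,1]]).T+p[:3]
def pj(n,P): return proj('wrist',P,TWs[n]) if n in TWs else proj(n,P)
def res(p): return np.concatenate([pj(n,tow(p,P))[0]-uv for n,P,uv in obs])
if __name__=='__main__':
    r=least_squares(res,[614,-9,222,.43],loss='soft_l1');print(r.x,np.degrees(r.x[3]),res(r.x).round(1).reshape(-1,2).tolist())
    J=r.jac;print('sd',np.sqrt(np.diag(np.linalg.inv(J.T@J))))
    np.save('hook.npy',r.x)
    prof=[(-15.5,10),(-18,15),(-23.5,15),(-23.5,-5),(-15.5,0),(15.5,0),(20.5,5),(72,5)]
    out=[]
    for n,im,b in(('w3','w3',(275,190,150,45)),('w2','w2',(215,175,135,40)),('side','side0',(360,130,70,50)),('top','top0',(290,90,50,65))):
        I=cv2.imread(f'pics/{im}.png');x,y,w,h=b;k=5
        o=cv2.resize(I[y:y+h,x:x+w],None,fx=k,fy=k,interpolation=cv2.INTER_CUBIC);o=np.clip(o*1.4,0,255).astype(np.uint8)
        for l in(-6,6):
            q=pj(n,tow(r.x,np.array([(a,l,z) for a,z in prof])));cv2.polylines(o,[((q+.5-[x,y])*k).round().astype(np.int32)],False,(0,0,255) if l<0 else (0,200,0),1)
        out.append(o)
    C=np.zeros((600,800,3),np.uint8)
    C[0:225,0:750]=out[0];C[225:425,0:675][:200]=out[1];C[350:600,0:350]=out[2];C[275:600,450:700]=out[3]
    cv2.imwrite('pics/hf.png',C)
E
python3 hookfit.py
```

```text
[ 6.15462105e+02 -6.20817948e+00  2.21071499e+02  4.70857378e-01] 26.978140519417643 [[0.2, -0.3], [-0.8, -0.0], [0.2, -0.6], [0.2, 0.3], [-0.4, 0.1], [0.5, 0.7]]
sd [0.45790765 0.68256888 1.63804093 0.01171894]
```

View pics/hf.png

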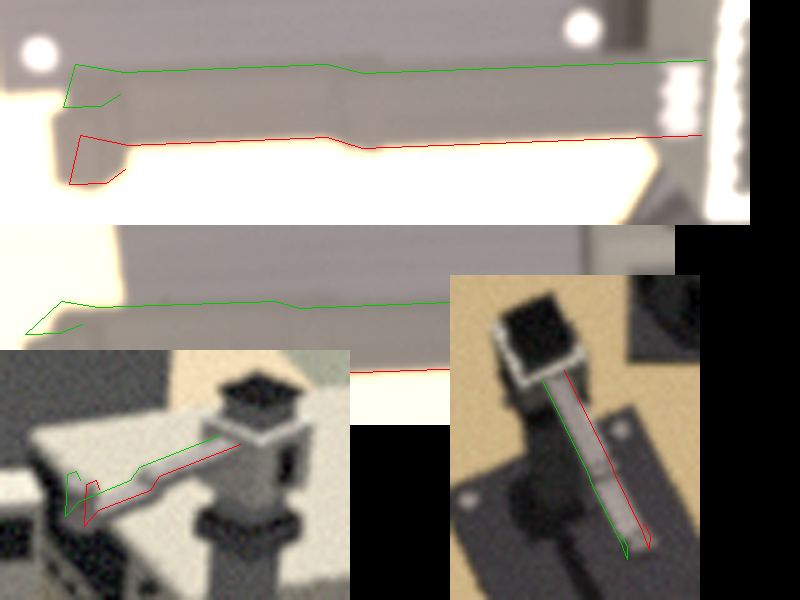

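Run:
```python
from h import *
P=[onz('top',(270+a/5-.4,80+b/5-.4),27) for a,b in((118,273),(270,204),(392,438),(236,512))]
ang=lambda a,b:np.degrees(np.arctan2((b-a)[1],(b-a)[0]))
print(np.round(P,1).tolist(),ang(P[3],P[0]),ang(P[2],P[1]),ang(P[0],P[1])+90,ang(P[3],P[2])+90)
for n,pts in(('w3',((276.6,131.4),(394,125.6),(391.5,195.8),(282.7,200.8))),):
    TW=T_wrist(pickle.load(open(f'pics/{n}.pkl','rb')))
    Q=[onz('wrist',p,27,TW) for p in pts]; print(np.round(Q,1).tolist(),ang(Q[0],Q[1]),ang(Q[3],Q[2]),ang(Q[3],Q[0])-90,ang(Q[2],Q[1])-90)
```

```text
[[686.5, 85.2, 27.0], [731.7, -3.4, 27.0], [590.6, -78.5, 27.0], [544.1, 10.8, 27.0]] 27.57860165046688 28.000195292143903 27.06516802725696 27.479854629920553
[[545.3, 10.9, 27.0], [687.7, 84.6, 27.0], [733.7, -4.2, 27.0], [591.2, -78.0, 27.0]] 27.353597358214817 27.36981514948752 27.348421427165505 27.36208366564597
```

Run:
```python
from hookfit import *
import hookfit
for z in (None,219,221,223):
    f=lambda p:res([p[0],p[1],p[2] if z is None else z,np.radians(27.4)])
    r=least_squares(f,[614,-9,222],loss='soft_l1');print(z,r.x.round(2),r.cost,f(r.x).round(1).reshape(-1,2).tolist())
    for n,l in(('top',0),('side',0)):
        q=pj(n,tow([r.x[0],r.x[1],r.x[2],np.radians(27.4)],[(-20,0,15),(15.5,0,0),(72,0,5)]));print(n,q.round(1).tolist())
# sleeve edges in top for centre-line
```

```text
None [615.48  -6.36 221.04] 1.1658603816328892 [[0.2, 0.0], [-0.8, 0.0], [0.2, -1.1], [0.2, 0.5], [-0.4, 0.1], [0.4, 0.3]]
top [[326.7, 141.3], [320.2, 130.5], [310.0, 109.6]]
side [[376.1, 154.9], [387.4, 156.5], [405.4, 147.4]]
219 [615.81  -6.99 222.  ] 1.8832727568262924 [[0.4, -0.1], [-1.0, -0.1], [-0.7, -1.2], [0.9, 0.5], [0.1, 0.1], [0.3, 0.3]]
top [[326.9, 141.0], [320.4, 130.2], [310.3, 109.3]]
side [[376.3, 154.6], [387.7, 156.2], [405.7, 147.1]]
221 [615.48  -6.37 222.  ] 1.1661681125989907 [[0.2, 0.0], [-0.8, 0.0], [0.2, -1.1], [0.2, 0.5], [-0.4, 0.1], [0.4, 0.3]]
top [[326.7, 141.1], [320.2, 130.3], [310.0, 109.4]]
side [[376.1, 154.5], [387.5, 156.1], [405.5, 147.0]]
223 [615.21  -5.73 222.  ] 1.7804499540818006 [[0.1, 0.1], [-0.6, 0.1], [1.2, -1.0], [-0.4, 0.5], [-0.7, 0.1], [0.6, 0.2]]
top [[326.4, 141.2], [319.9, 130.4], [309.7, 109.5]]
side [[375.9, 154.4], [387.3, 156.0], [405.2, 146.9]]
```

Call:
arm_command(series=[[1,-1.88,-2.52,0.2,0,0,-2.27],[1,-1.88,-2.52,0.2,0,0,-2.27],[1,-1.88,-2.52,0,0,0,-2.27],[1,-1.88,-2.52,0,0,0,-2.27],[1,-1.88,-2.52,0,0,0,-2.27],[1,-1.88,-2.52,0,0,0,-2.27],[1,-1.88,-2.52,0,0,0,-2.27],[0.7,-1.88,-2.52,0,0,0,-2.27],[0.7,-1.88,-2.52,0,0,0,-2.27],[0.7,-1.88,-2.52,0,0,0,-2.27],[0.7,0,0,-2,0,0,0],[0.7,0,0,-2,0,0,0],[0.7,0,0,-2,0,0,0],[0.7,0,0,-2,0,0,0],[0.7,0,0,0,0,0,0],[0.7,0,0,0,0,0,0]])

```text
clock: 5.77
eef_pos: [426.4, -261.0, 210.2]
tool_rot: [-2.768, 1.57, 1.98]
force: [-0.3, 0.3, 0.7]
width: 59.6
```

```bash
python3 look.py w4
```

```text
5.7667 [ 426.4  -260.98  210.17] force [-0.29  0.34  0.68] w 59.64184769731488
toolx [-2.e-04  6.e-04 -1.e+00] yang 2.07
```

View pics/w4.png

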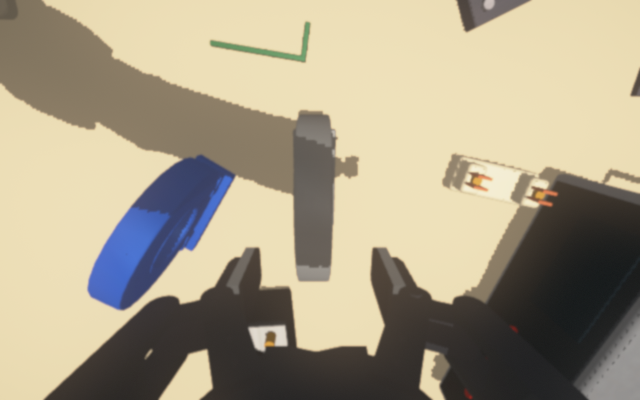

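Call:
arm_command(series=[[0.7,-0.07,-0.1,-1.8,0,0,0],[0.7,-0.07,-0.1,-1.8,0,0,0],[0.7,0,0,-1.8,0,0,0],[0.7,0,0,-1.0,0,0,0],[0.7,0,0,-0.7,0,0,0],[0.7,0,0,0,0,0,0],[0.7,0,0,0,0,0,0]])

```text
clock: 6.4
eef_pos: [425.1, -263.1, 139.8]
tool_rot: [1.076, 1.57, -0.459]
force: [0.5, -0.2, 0.4]
width: 59.4
```

```bash
python3 look.py w5; python3 -c "
import cv2,numpy as np;a=cv2.imread('pics/w5.png')[180:330,220:410];cv2.imwrite('pics/w5c.png',cv2.resize(np.clip(a*1.3,0,255).astype(np.uint8),None,fx=4,fy=4))"
```

```text
6.4 [ 425.14 -263.11  139.8 ] force [ 0.55 -0.22  0.36] w 59.40559198455236
toolx [ 1.1e-03 -5.0e-04 -1.0e+00] yang 2.06
```

View pics/w5c.png

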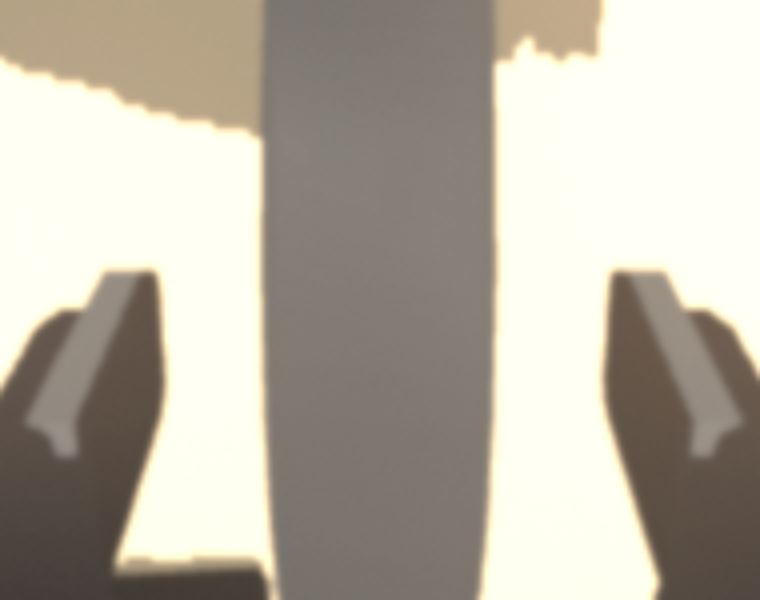

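Call:
arm_command(series=[[0.7,-0.07,0,-0.05,0,0,0],[0.5,0,0,0,0,0,0],[0.4,0,0,0,0,0,0],[0.2,0,0,0,0,0,0],[0,0,0,0,0,0,0],[0,0,0,0,0,0,0],[0,0,0,0,0,0,0],[0,0,0,0,0,0,0],[0,0,0,0,0,0,0]])

```text
clock: 7.2
eef_pos: [424.5, -263.2, 139.2]
tool_rot: [1.094, 1.569, -0.441]
force: [0.5, -0.8, 6.4]
width: 27.1
```

```bash
python3 look.py w6; for i in 1 2 3; do python3 -c "
from h import *
s=ctrl.read_state();print(s['clock'],s['force'],s['torque'])"; done; python3 -c "
import cv2,numpy as np;a=cv2.imread('pics/w6.png')[180:330,220:410];cv2.imwrite('pics/w6c.png',cv2.resize(np.clip(a*1.3,0,255).astype(np.uint8),None,fx=4,fy=4))"
```

```text
7.2 [ 424.49 -263.16  139.22] force [ 0.55 -0.82  6.38] w 27.135230489587506
toolx [ 1.5e-03 -7.0e-04 -1.0e+00] yang 2.06
7.25 [0.30800897 0.71017349 6.15157054] [ 0.08202536  0.06345041 -0.03613971]
7.25 [0.30800897 0.71017349 6.15157054] [ 0.08202536  0.06345041 -0.03613971]
7.25 [0.30800897 0.71017349 6.15157054] [ 0.08202536  0.06345041 -0.03613971]
```

View pics/w6c.png

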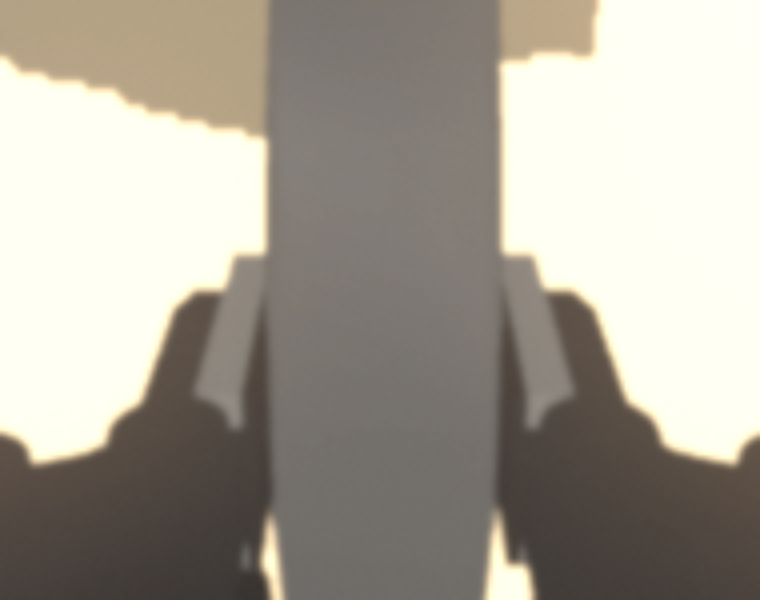

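Call:
arm_command(series=[[0,0,0,0.3,0,0,0],[0,0,0,0.8,0,0,0],[0,0,0,1.5,0,0,0],[0,0,0,2,0,0,0],[0,0,0,2,0,0,0],[0,0,0,2,0,0,0],[0,0,0,2,0,0,0],[0,0,0,1.4,0,0,0],[0,0,0,0.8,0,0,0],[0,0,0,0.2,0,0,0],[0,0,0,0,0,0,0],[0,0,0,0,0,0,0],[0,0,0,0,0,0,0],[0,0,0,0,0,0,0]])

```text
clock: 8.42
eef_pos: [423.1, -262.6, 267.6]
tool_rot: [-2.213, 1.569, 2.535]
force: [-0.2, -0.0, -6.5]
width: 26.7
```

```bash
python3 look.py w7; for i in 1 2 3 ; do python3 -c "
from h import *
im=ctrl.get_image('side');cv2.imwrite('pics/s7.png',im)
s=ctrl.read_state();print(s['clock'],s['eef_pos'],s['force'],s['torque'])"; done
```

```text
8.4167 [ 423.1  -262.62  267.62] force [-0.18 -0.04 -6.53] w 26.686139340772684
toolx [-0.0018  0.0013 -1.    ] yang 2.05
8.5167 [ 423.40015151 -262.71621028  267.96383696] [-0.49912246 -0.29016777 -6.21782807] [-0.01649281 -0.03666924  0.00865245]
8.5667 [ 423.55206271 -262.76338415  268.11679168] [ 0.40832059 -0.0498026  -6.41747764] [ 0.02679078 -0.00662084  0.01947083]
8.6167 [ 423.60397219 -262.79200731  268.23880957] [-1.53452885 -0.67895193 -6.39763303] [-0.0068897   0.00449853  0.03260619]
```

View pics/s7.png

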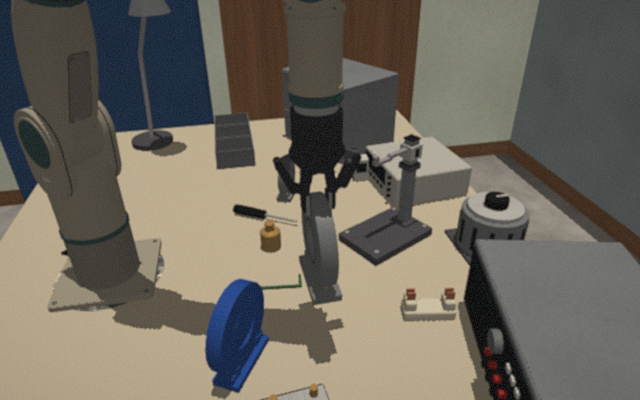

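View pics/w7.png

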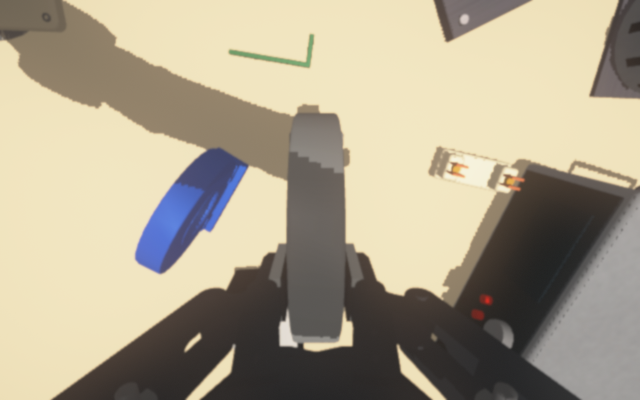

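Call:
arm_command(series=[[0,0.5,0.9,0.1,0,0,1.2],[0,0.8,1.5,0.1,0,0,1.8],[0,1.0,1.8,0,0,0,2.0],[0,1.0,1.8,0,0,0,2.0],[0,1.0,1.8,0,0,0,2.0],[0,1.0,1.8,0,0,0,2.0],[0,1.0,1.8,0,0,0,2.0],[0,1.0,1.8,0,0,0,2.0],[0,1.0,1.8,0,0,0,2.0],[0,1.0,1.8,0,0,0,2.0],[0,1.0,1.8,0,0,0,2.0],[0,0.9,1.6,0,0,0,2.0],[0,0.6,1.1,0,0,0,1.45],[0,0.3,0.63,0,0,0,0.9],[0,0,0,0,0,0,0],[0,0,0,0,0,0,0],[0,0,0,0,0,0,0],[0,0,0,0,0,0,0]])

```text
clock: 10.12
eef_pos: [544.2, -45.2, 270.5]
tool_rot: [-1.115, 1.57, -2.21]
force: [-0.2, 0.8, -6.6]
width: 27.0
```

```bash
python3 look.py w8
python3 - <<'E'
from h import *
for n in('side','top'):cv2.imwrite(f'pics/{n}8.png',ctrl.get_image(n))
a=cv2.imread('pics/side8.png')[110:290,300:440];b=cv2.imread('pics/top8.png')[80:230,270:400]
cv2.imwrite('pics/st8.png',np.hstack([cv2.resize(a,(420,540)),cv2.resize(b,(380,540))]))
s=ctrl.read_state();print(s['eef_pos'],s['force'])
E
```

```text
10.1167 [544.15 -45.19 270.49] force [-0.17  0.77 -6.64] w 27.039748279051658
toolx [-8.e-04 -1.e-03 -1.e+00] yang 27.27
[544.47529689 -44.51412822 270.66381327] [-0.43901146  0.03175021 -5.07949449]
```

View pics/w8.png

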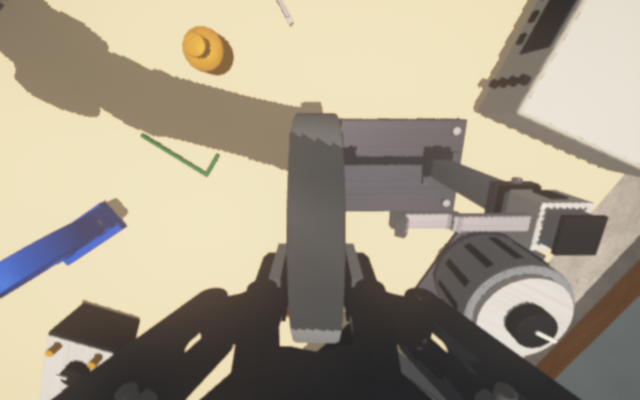

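View pics/st8.png

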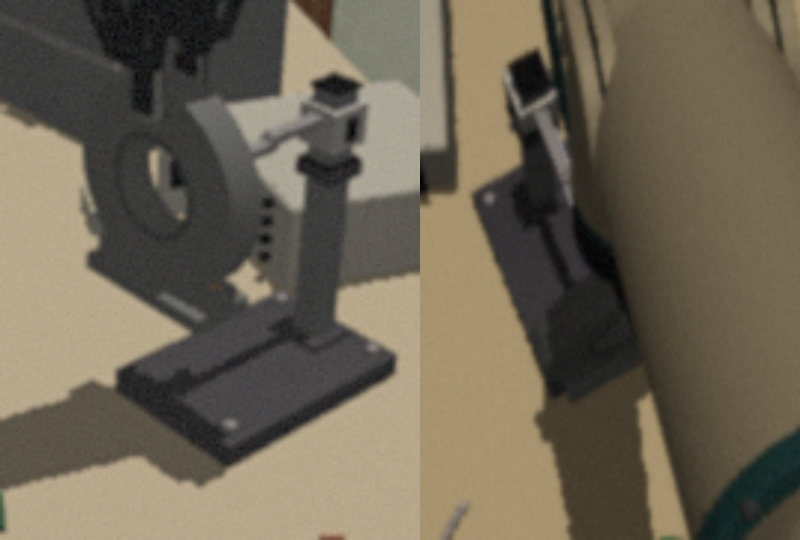

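Run:
```python
from h import *
im=cv2.imread('pics/w8.png');g=im[195:255,380:550].astype(float)
a=cv2.resize(np.clip(g,0,255).astype(np.uint8),None,fx=4.7,fy=9,interpolation=cv2.INTER_CUBIC)
for i in range(0,170,10): cv2.putText(a,str(380+i),(int(i*4.7),535),0,.35,(0,0,255));cv2.line(a,(int((i+.5)*4.7),515),(int((i+.5)*4.7),524),(0,0,255),1)
for i in range(0,60,5): cv2.putText(a,str(195+i),(0,int((i+.5)*9)),0,.35,(0,0,255))
from hookfit import tow
TW=T_wrist(pickle.load(open('pics/w8.pkl','rb')))
for P,c in(([615.5,-6.7,221,np.radians(27.4)],(0,0,255)),):
  for l in(-6,6):
    prof=[(-15.5,10),(-18,15),(-23.5,15),(-23.5,-5),(-15.5,0),(15.5,0),(20.5,5),(72,5)]
    q=proj('wrist',tow(P,np.array([(u,l,z) for u,z in prof])),TW);print(q.round(1).tolist())
    cv2.polylines(a,[((q+.5-[380,195])*[4.7,9]).round().astype(np.int32)],False,c,1)
cv2.imwrite('pics/w8c.png',a)
```

```text
[[408.4, 233.9], [407.0, 237.0], [398.9, 237.0], [391.5, 225.5], [404.2, 228.2], [446.7, 228.1], [456.7, 230.9], [529.0, 230.8]]
[[410.1, 217.9], [408.7, 220.6], [400.5, 220.6], [392.8, 210.4], [405.8, 212.8], [449.0, 212.7], [459.3, 215.2], [532.9, 215.1]]
```

View pics/w8c.png

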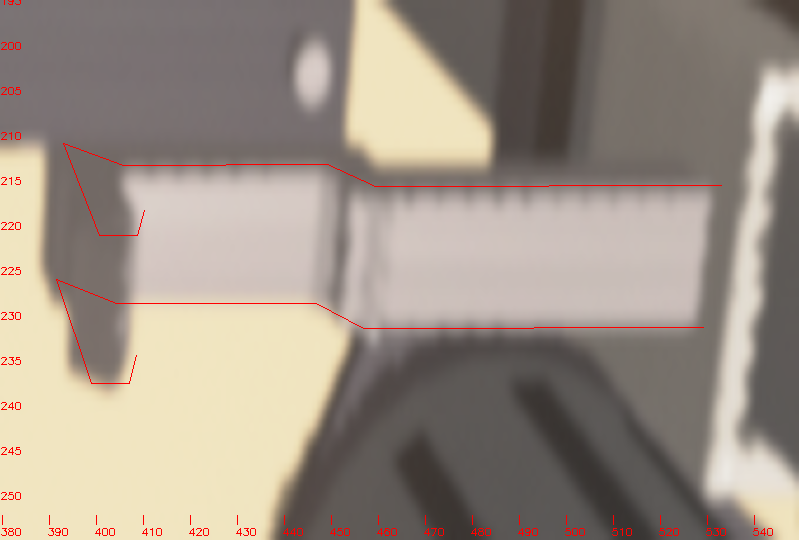

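Call:
arm_command(series=[[0,0.5,0.26,0,0,0,0.1],[0,0.9,0.48,0,0,0,0],[0,1.0,0.53,0,0,0,0],[0,1.0,0.53,0,0,0,0],[0,1.0,0.53,0,0,0,0],[0,1.0,0.53,0,0,0,0],[0,0.8,0.42,0,0,0,0],[0,0.53,0.28,0,0,0,0],[0,0.3,0.16,0,0,0,0],[0,0,0,0,0,0,0],[0,0,0,0,0,0,0],[0,0,0,0,0,0,0],[0,0,0,0,0,0,0]])

```text
clock: 11.35
eef_pos: [614.6, -7.0, 270.6]
tool_rot: [-1.216, 1.57, -2.308]
force: [0.7, -0.8, -6.1]
width: 27.0
```

```bash
python3 look.py w9
python3 - <<'E'
from h import *
im=cv2.imread('pics/w9.png');g=im[100:250,240:430].astype(float)*1.3
a=cv2.resize(np.clip(g,0,255).astype(np.uint8),None,fx=4,fy=4,interpolation=cv2.INTER_CUBIC)
from hookfit import tow
TW=T_wrist(pickle.load(open('pics/w9.pkl','rb')))
P=[615.5,-6.7,221,np.radians(27.4)]
for l in(-6,6):
    prof=[(-15.5,10),(-18,15),(-23.5,15),(-23.5,-5),(-15.5,0),(15.5,0),(20.5,5),(72,5)]
    q=proj('wrist',tow(P,np.array([(u,l,z) for u,z in prof])),TW)
    cv2.polylines(a,[((q+.5-[240,100])*4).round().astype(np.int32)],False,(0,0,255),1)
cv2.imwrite('pics/w9c.png',a)
for n in('side',):cv2.imwrite(f'pics/{n}9.png',ctrl.get_image(n))
a=cv2.imread('pics/side9.png')[110:260,320:440];cv2.imwrite('pics/s9c.png',cv2.resize(a,None,fx=4,fy=4,interpolation=cv2.INTER_CUBIC))
s=ctrl.read_state();print(s['eef_pos'],s['force'])
E
```

```text
11.35 [614.58  -6.97 270.65] force [ 0.67 -0.76 -6.13] w 27.025140831624142
toolx [-4.e-04 -5.e-04 -1.e+00] yang 27.47
[614.74833588  -6.80213926 270.75771622] [-0.50280941 -0.23006006 -5.82574909]
```

View pics/w9c.png

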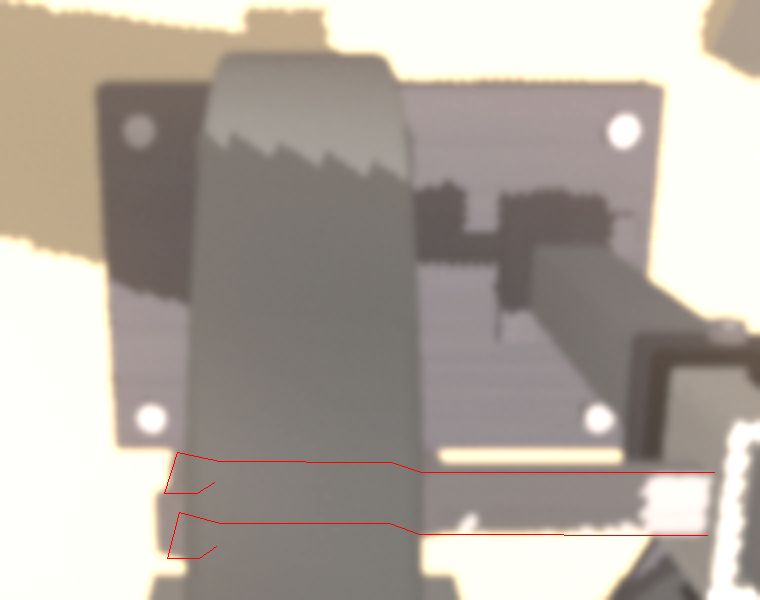

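View pics/s9c.png

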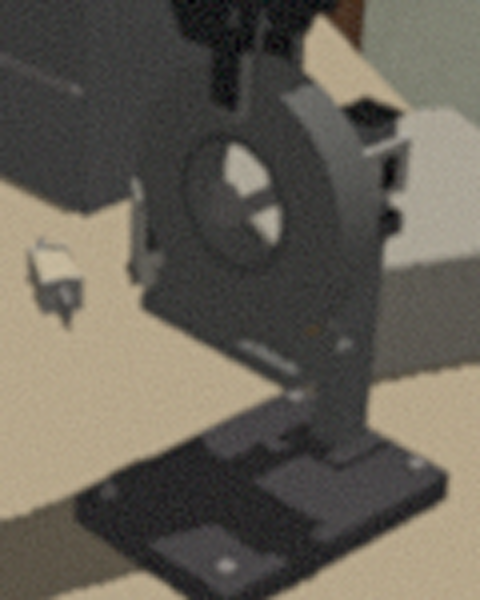

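Call:
arm_command(series=[[0,0,0,-0.5,0,0,0],[0,0,0,-0.5,0,0,0],[0,0,0,-0.3,0,0,0],[0,0,0,-0.1,0,0,0],[0,0,0,-0.1,0,0,0],[0,0,0,-0.1,0,0,0],[0,0,0,0,0,0,0],[0,0,0,0,0,0,0]])

```text
clock: 12.12
eef_pos: [615.1, -6.4, 254.7]
tool_rot: [1.489, 1.571, 0.399]
force: [-1.1, -0.6, -5.4]
width: 26.8
```

Call:
arm_command(series=[[0,0,0,-0.1,0,0,0],[0,0,0,-0.1,0,0,0],[0,0,0,-0.1,0,0,0],[0,0,0,-0.1,0,0,0],[0,0,0,0,0,0,0]])

```text
clock: 12.53
eef_pos: [614.8, -6.5, 250.3]
tool_rot: [-2.024, 1.57, -3.114]
force: [-1.0, 0.6, -6.7]
width: 27.4
```

```bash
python3 look.py w10
python3 - <<'E'
from h import *
im=cv2.imread('pics/w10.png');g=im[100:250,240:430].astype(float)*1.3
a=cv2.resize(np.clip(g,0,255).astype(np.uint8),None,fx=4,fy=4,interpolation=cv2.INTER_CUBIC)
cv2.imwrite('pics/w10c.png',a)
E
```

```text
12.5333 [614.84  -6.48 250.33] force [-0.99  0.62 -6.7 ] w 27.356621633781284
toolx [-5.e-04 -0.e+00 -1.e+00] yang 27.5
```

View pics/w10c.png

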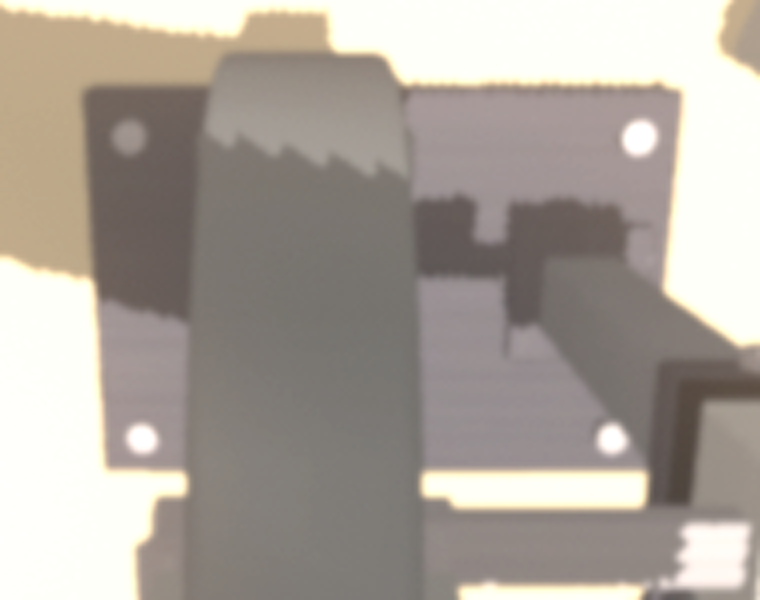

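Call:
arm_command(series=[[0,0,0,-0.1,0,0,0],[0,0,0,-0.1,0,0,0],[0,0,0,-0.1,0,0,0],[0,0,0,-0.1,0,0,0],[0,0,0,0,0,0,0]])

```text
clock: 13.0
eef_pos: [614.9, -6.5, 246.3]
tool_rot: [-2.058, 1.57, 3.134]
force: [-0.3, 0.5, -5.5]
width: 26.9
```

Call:
arm_command(series=[[0,0,0,-0.1,0,0,0],[0,0,0,-0.1,0,0,0],[0,0,0,-0.1,0,0,0],[0,0,0,0,0,0,0]])

```text
clock: 13.33
eef_pos: [614.9, -6.5, 243.3]
tool_rot: [-2.005, 1.57, -3.096]
force: [-0.4, -0.3, -6.5]
width: 27.1
```

Call:
arm_command(series=[[0,0,0,-0.05,0,0,0],[0,0,0,-0.05,0,0,0],[0,0,0,0,0,0,0]])

```text
clock: 13.58
eef_pos: [615.0, -6.4, 242.5]
tool_rot: [-2.056, 1.571, 3.136]
force: [-1.4, -0.2, -6.4]
width: 26.7
```

Call:
arm_command(series=[[0,0,0,-0.05,0,0,0],[0,0,0,-0.05,0,0,0],[0,0,0,0,0,0,0]])

```text
clock: 13.83
eef_pos: [614.9, -6.4, 241.5]
tool_rot: [-2.155, 1.571, 3.037]
force: [0.5, 0.8, -5.9]
width: 26.7
```

Call:
arm_command(series=[[0,0,0,-0.05,0,0,0],[0,0,0,-0.05,0,0,0],[0,0,0,0,0,0,0]])

```text
clock: 14.08
eef_pos: [615.0, -6.4, 240.5]
tool_rot: [-2.197, 1.571, 2.995]
force: [-0.8, -0.0, -6.3]
width: 27.4
```

Call:
arm_command(series=[[0,0,0,-0.05,0,0,0],[0,0,0,0,0,0,0]])

```text
clock: 14.25
eef_pos: [615.0, -6.4, 240.0]
tool_rot: [-2.484, 1.571, 2.708]
force: [0.4, 0.8, -6.5]
width: 27.0
```

Call:
arm_command(series=[[0,0,0,-0.05,0,0,0],[0,0,0,0,0,0,0]])

```text
clock: 14.42
eef_pos: [615.0, -6.4, 239.5]
tool_rot: [-2.266, 1.571, 2.926]
force: [0.2, 0.4, -6.5]
width: 26.8
```

Call:
arm_command(series=[[0,0,0,-0.05,0,0,0],[0,0,0,0,0,0,0]])

```text
clock: 14.58
eef_pos: [615.0, -6.4, 239.0]
tool_rot: [-2.535, 1.571, 2.658]
force: [-0.0, 0.4, -5.2]
width: 26.9
```

Call:
arm_command(series=[[0,0,0,-0.05,0,0,0],[0,0,0,0,0,0,0]])

```text
clock: 14.75
eef_pos: [615.0, -6.5, 238.5]
tool_rot: [-1.953, 1.571, -3.043]
force: [-0.5, -0.1, -6.8]
width: 27.1
```

Call:
arm_command(series=[[0,0,0,-0.05,0,0,0],[0,0,0,0,0,0,0]])

```text
clock: 14.92
eef_pos: [615.0, -6.4, 238.0]
tool_rot: [-2.393, 1.571, 2.799]
force: [0.2, 0.3, -5.7]
width: 27.4
```

Call:
arm_command(series=[[0,0,0,-0.05,0,0,0],[0,0,0,0,0,0,0]])

```text
clock: 15.08
eef_pos: [615.0, -6.4, 237.5]
tool_rot: [-2.271, 1.571, 2.921]
force: [-0.3, -0.6, -5.9]
width: 26.7
```

Call:
arm_command(series=[[0,0,0,-0.05,0,0,0],[0,0,0,0,0,0,0]])

```text
clock: 15.25
eef_pos: [615.0, -6.4, 237.0]
tool_rot: [-2.184, 1.571, 3.008]
force: [-0.2, -0.1, -5.9]
width: 26.7
```

Call:
arm_command(series=[[0,0,0,-0.05,0,0,0],[0,0,0,0,0,0,0]])

```text
clock: 15.42
eef_pos: [615.1, -6.4, 236.7]
tool_rot: [1.228, 1.571, 0.137]
force: [-0.5, 0.0, -4.5]
width: 27.0
```

Call:
arm_command(series=[[0,0,0,-0.05,0,0,0],[0,0,0,0,0,0,0]])

```text
clock: 15.58
eef_pos: [615.1, -6.4, 236.7]
tool_rot: [0.638, 1.57, -0.453]
force: [-2.1, -0.0, -0.5]
width: 27.2
```

```bash
python3 look.py w11
python3 - <<'E'
from h import *
a=ctrl.get_image('side');cv2.imwrite('pics/side11.png',a);print(ctrl.read_state()['force'])
cv2.imwrite('pics/s11c.png',cv2.resize(np.clip(a[110:230,330:440]*1.5,0,255).astype(np.uint8),None,fx=5,fy=5,interpolation=cv2.INTER_CUBIC))
E
```

```text
15.5833 [615.07  -6.42 236.71] force [-2.14 -0.05 -0.5 ] w 27.185423114321665
toolx [ 4.e-04 -2.e-04 -1.e+00] yang 27.5
[-0.80325044 -0.91239799  0.27592621]
```

View pics/s11c.png

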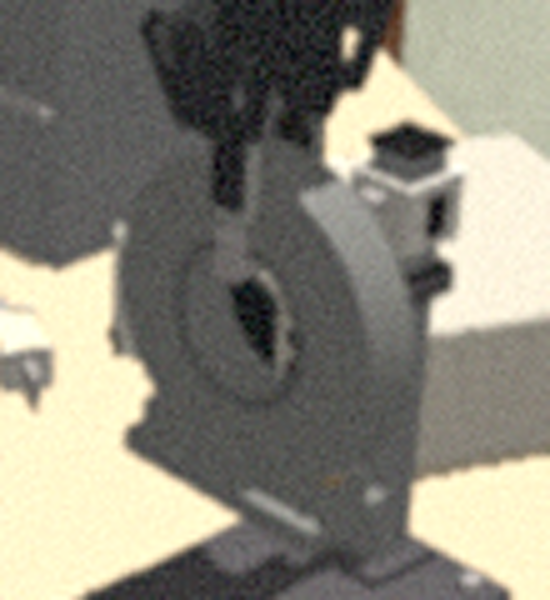

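View pics/w11.png

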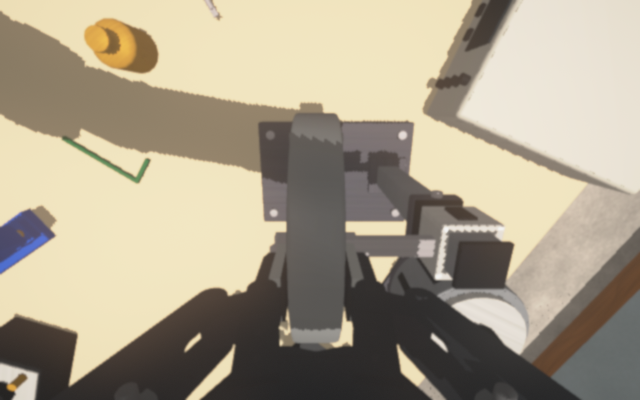

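Call:
arm_command(series=[[0,0,0,-0.02,0,0,0],[0,0,0,-0.02,0,0,0],[0,0,0,-0.02,0,0,0],[0,0,0,0,0,0,0]])

```text
clock: 16.02
eef_pos: [615.1, -6.4, 235.8]
tool_rot: [0.975, 1.57, -0.116]
force: [-1.6, 0.3, 2.3]
width: 27.1
```

Call:
arm_command(series=[[0,0,0,-0.02,0,0,0],[0,0,0,-0.02,0,0,0],[0,0,0,-0.02,0,0,0]])

```text
clock: 16.27
eef_pos: [615.1, -6.4, 234.9]
tool_rot: [1.428, 1.571, 0.337]
force: [-2.3, -0.7, 2.0]
width: 27.2
```

Call:
arm_command(series=[[0,0,0,-0.03,0,0,0],[0,0,0,-0.03,0,0,0],[0,0,0,-0.03,0,0,0],[0,0,0,-0.03,0,0,0],[0,0,0,-0.03,0,0,0],[0,0,0,-0.03,0,0,0],[0,0,0,-0.03,0,0,0]])

```text
clock: 16.85
eef_pos: [615.1, -6.4, 232.8]
tool_rot: [1.468, 1.571, 0.377]
force: [-2.5, -0.4, 2.1]
width: 27.2
```

Run:
```python
from h import *
a=ctrl.get_image('side');cv2.imwrite('pics/side12.png',a);s=ctrl.read_state();print(s['eef_pos'],s['force'])
b=cv2.imread('pics/side0.png')
f=lambda a:cv2.resize(a[130:190,380:440],None,fx=6,fy=8,interpolation=cv2.INTER_CUBIC)
cv2.imwrite('pics/s12c.png',np.hstack([f(b),f(a)]))
```

```text
[615.06783954  -6.41822395 232.73475343] [-1.36695349  0.10862055  2.3292561 ]
```

View pics/s12c.png

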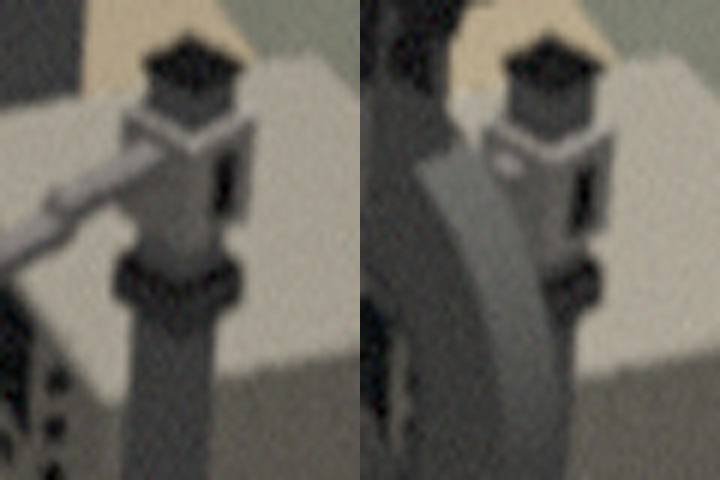

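Call:
arm_command(series=[[0,0,0,-0.02,0,0,0],[0,0,0,-0.02,0,0,0],[0,0,0,-0.02,0,0,0],[0,0,0,-0.02,0,0,0]])

```text
clock: 17.23
eef_pos: [615.1, -6.4, 232.0]
tool_rot: [1.573, 1.571, 0.482]
force: [-1.7, -1.2, 2.7]
width: 27.2
```

Call:
arm_command(series=[[0,0,0,-0.02,0,0,0],[0,0,0,-0.02,0,0,0],[0,0,0,-0.02,0,0,0]])

```text
clock: 17.48
eef_pos: [615.1, -6.4, 231.4]
tool_rot: [1.452, 1.571, 0.361]
force: [-1.9, -0.1, 3.7]
width: 27.0
```

Call:
arm_command(series=[[0,0,0,-0.02,0,0,0],[0,0,0,-0.02,0,0,0]])

```text
clock: 17.65
eef_pos: [615.0, -6.4, 231.0]
tool_rot: [1.684, 1.571, 0.593]
force: [-1.5, -0.9, 2.0]
width: 26.7
```

Call:
arm_command(series=[[0,0,0,-0.02,0,0,0],[0,0,0,-0.02,0,0,0],[0,0,0,-0.02,0,0,0],[0,0,0,-0.02,0,0,0]])

```text
clock: 17.98
eef_pos: [615.1, -6.4, 230.2]
tool_rot: [1.515, 1.571, 0.425]
force: [-1.8, -0.4, 2.0]
width: 26.8
```

Call:
arm_command(series=[[0,0,0,-0.02,0,0,0],[0,0,0,-0.02,0,0,0],[0,0,0,-0.02,0,0,0],[0,0,0,-0.02,0,0,0]])

```text
clock: 18.32
eef_pos: [615.1, -6.4, 229.4]
tool_rot: [1.498, 1.571, 0.407]
force: [-1.4, -0.9, 2.3]
width: 27.0
```

Call:
arm_command(series=[[0,0,0,-0.02,0,0,0],[0,0,0,-0.02,0,0,0],[0,0,0,-0.02,0,0,0],[0,0,0,-0.02,0,0,0]])

```text
clock: 18.65
eef_pos: [615.1, -6.4, 228.6]
tool_rot: [1.613, 1.571, 0.523]
force: [-1.1, -0.1, 2.5]
width: 26.8
```

Call:
arm_command(series=[[0,0,0,-0.02,0,0,0],[0,0,0,-0.02,0,0,0],[0,0,0,-0.02,0,0,0],[0,0,0,-0.02,0,0,0]])

```text
clock: 18.98
eef_pos: [615.1, -6.4, 227.8]
tool_rot: [1.413, 1.571, 0.322]
force: [-1.1, 0.7, 2.4]
width: 27.0
```

Call:
arm_command(series=[[0,0,0,-0.02,0,0,0],[0,0,0,-0.02,0,0,0],[0,0,0,-0.02,0,0,0],[0,0,0,-0.02,0,0,0]])

```text
clock: 19.32
eef_pos: [615.1, -6.4, 227.0]
tool_rot: [1.798, 1.571, 0.708]
force: [-1.0, -0.2, 2.8]
width: 26.8
```

Call:
arm_command(series=[[0,0,0,-0.02,0,0,0],[0,0,0,-0.02,0,0,0],[0,0,0,-0.02,0,0,0],[0,0,0,-0.02,0,0,0]])

```text
clock: 19.65
eef_pos: [615.1, -6.4, 226.2]
tool_rot: [1.727, 1.571, 0.637]
force: [-1.3, -0.8, 2.0]
width: 27.0
```

Call:
arm_command(series=[[0,0,0,-0.02,0,0,0],[0,0,0,-0.02,0,0,0],[0,0,0,-0.02,0,0,0],[0,0,0,-0.02,0,0,0]])

```text
clock: 19.98
eef_pos: [615.1, -6.4, 225.4]
tool_rot: [1.432, 1.571, 0.341]
force: [-0.6, -0.0, 3.0]
width: 27.0
```

Call:
arm_command(series=[[0,0,0,-0.02,0,0,0],[0,0,0,-0.02,0,0,0],[0,0,0,-0.02,0,0,0],[0,0,0,-0.02,0,0,0]])

```text
clock: 20.32
eef_pos: [615.1, -6.4, 224.6]
tool_rot: [1.403, 1.571, 0.312]
force: [-0.1, -0.3, 2.2]
width: 26.9
```

Call:
arm_command(series=[[0,0,0,-0.02,0,0,0],[0,0,0,-0.02,0,0,0],[0,0,0,-0.02,0,0,0],[0,0,0,-0.02,0,0,0]])

```text
clock: 20.65
eef_pos: [615.1, -6.4, 224.1]
tool_rot: [0.785, 1.571, -0.306]
force: [-1.4, 0.2, 6.0]
width: 27.3
```

Call:
arm_command(series=[[0,0,0,0,0,0,0]])

```text
clock: 20.73
eef_pos: [615.1, -6.4, 224.1]
tool_rot: [0.922, 1.571, -0.169]
force: [-1.2, -0.6, 4.9]
width: 26.9
```

Call:
arm_command(series=[[0,0,0,-0.01,0,0,0],[0,0,0,0,0,0,0]])

```text
clock: 20.9
eef_pos: [615.1, -6.4, 224.1]
tool_rot: [0.896, 1.57, -0.194]
force: [-2.2, -0.2, 6.1]
width: 26.9
```

Call:
arm_command(series=[[0,0,0,0,0,0,0]])

```text
clock: 20.98
eef_pos: [615.1, -6.4, 224.1]
tool_rot: [0.96, 1.57, -0.131]
force: [-1.7, 0.2, 5.3]
width: 27.0
```

Call:
arm_command(series=[[0,0,0,0,0,0,0]])

```text
clock: 21.07
eef_pos: [615.1, -6.4, 224.1]
tool_rot: [0.851, 1.57, -0.24]
force: [-1.3, -0.1, 6.3]
width: 27.0
```

Run:
```python
from h import *
for i in range(3):
    ctrl.get_image('side');s=ctrl.read_state();print(s['clock'],s['eef_pos'],s['force'])
```

```text
21.1167 [615.05602375  -6.4111566  224.07178767] [-1.14051967 -0.30889616  4.66052846]
21.1667 [615.07768389  -6.40478751 224.09689356] [-1.13413264  0.42754798  5.69957758]
21.2167 [615.06503308  -6.36681875 224.10800276] [-1.01866392  0.39481065  6.33986048]
```

Call:
arm_command(series=[[0,0,0,-0.01,0,0,0],[0,0,0,-0.01,0,0,0]])

```text
clock: 21.38
eef_pos: [615.1, -6.4, 224.1]
tool_rot: [0.774, 1.57, -0.317]
force: [-3.1, 0.1, 7.5]
width: 27.1
```

Run:
```python
from h import *
for i in range(6):
    ctrl.get_image('side');s=ctrl.read_state();print(s['clock'],s['eef_pos'],s['force'])
```

```text
21.4333 [615.09093322  -6.40131294 224.09367272] [-2.08147811 -0.95671129  6.48814497]
21.4833 [615.09025773  -6.41316259 224.0798868 ] [-1.19547951  0.03192959  6.8541821 ]
21.5333 [615.06842143  -6.39497852 224.07000272] [-0.71194685  0.04408751  6.01674505]
21.5833 [615.08291235  -6.40235106 224.0894563 ] [-0.60172407  0.18382504  6.91927037]
21.6333 [615.0676755   -6.39014808 224.07428477] [-1.70726313 -1.02644711  6.92141207]
21.6833 [615.09235505  -6.40456724 224.07360039] [-1.67309845 -0.21865829  7.34810059]
```

Call:
arm_command(series=[[0,0,0,0,0,0,0],[0,0,0,0,0,0,0],[0,0,0,0,0,0,0],[0,0,0,0,0,0,0],[0,0,0,0,0,0,0],[0,0,0,0,0,0,0],[0,0,0,0,0,0,0]])

```text
clock: 22.27
eef_pos: [615.1, -6.4, 224.1]
tool_rot: [0.799, 1.57, -0.291]
force: [-1.4, 0.1, 6.8]
width: 26.7
```

Call:
arm_command(series=[[0,0,0,0.02,0,0,0],[0,0,0,0.02,0,0,0],[0,0,0,0,0,0,0],[0,0,0,0,0,0,0]])

```text
clock: 22.6
eef_pos: [615.1, -6.4, 224.1]
tool_rot: [0.98, 1.571, -0.11]
force: [-0.8, -0.8, 5.7]
width: 26.8
```

```bash
python3 look.py w13;python3 - <<'E'
from h import *
a=ctrl.get_image('side');cv2.imwrite('pics/side13.png',a);s=ctrl.read_state();print(s['eef_pos'],s['force'])
b=cv2.imread('pics/side0.png')
f=lambda a:cv2.resize(a[130:190,380:440],None,fx=6,fy=8,interpolation=cv2.INTER_CUBIC)
cv2.imwrite('pics/s13c.png',np.hstack([f(b),f(a)]))
im=cv2.imread('pics/w13.png');g=im[150:300,220:430].astype(float)*1.5
cv2.imwrite('pics/w13c.png',cv2.resize(np.clip(g,0,255).astype(np.uint8),None,fx=3.8,fy=3.8,interpolation=cv2.INTER_CUBIC))
E
```

```text
22.6 [615.07  -6.41 224.12] force [-0.78 -0.82  5.67] w 26.83841149150961
toolx [ 2.e-04 -0.e+00 -1.e+00] yang 27.5
[615.08190475  -6.3920594  224.09317162] [-1.36822029  0.43248757  5.95676938]
```

View pics/s13c.png

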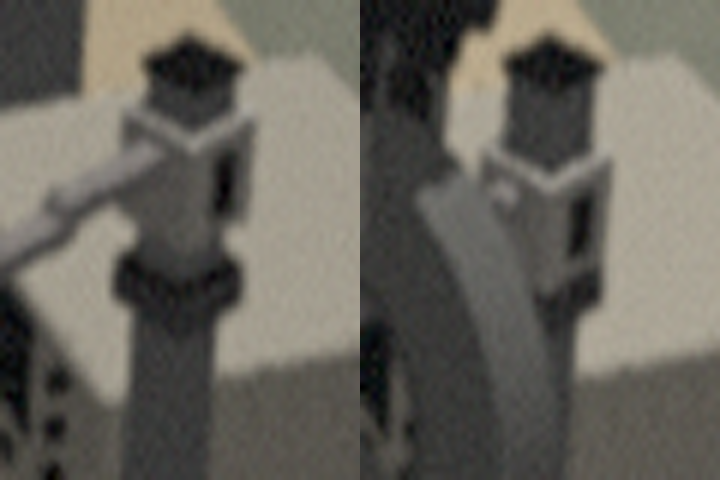

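View pics/w13c.png

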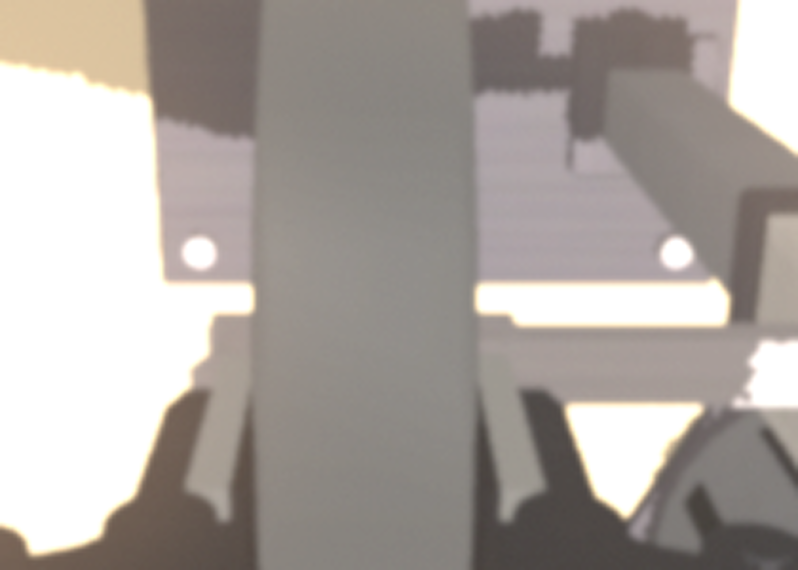

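Call:
arm_command(series=[[0,0,0,0.03,0,0,0],[0,0,0,0.03,0,0,0],[0,0,0,0,0,0,0],[0,0,0,0,0,0,0]])

```text
clock: 23.03
eef_pos: [615.1, -6.4, 224.1]
tool_rot: [-2.968, 1.571, 2.225]
force: [-0.1, -0.2, 0.0]
width: 27.2
```

Call:
arm_command(series=[[0,0,0,0.01,0,0,0],[0,0,0,0,0,0,0],[0,0,0,0,0,0,0]])

```text
clock: 23.28
eef_pos: [615.0, -6.4, 224.1]
tool_rot: [-2.854, 1.57, 2.338]
force: [1.2, 0.3, -3.4]
width: 26.9
```

Call:
arm_command(series=[[0,0,0,-0.01,0,0,0],[0,0,0,0,0,0,0],[0.3,0,0,0,0,0,0],[0.35,0,0,0,0,0,0],[0.4,0,0,0,0,0,0],[0.5,0,0,0,0,0,0],[0.6,0,0,0,0,0,0],[0.6,0,0,0,0,0,0],[0.6,0,0,0,0,0,0]])

```text
clock: 24.03
eef_pos: [615.0, -6.4, 224.7]
tool_rot: [0.741, 1.571, -0.349]
force: [0.2, -0.5, -0.6]
width: 51.2
```

```bash
python3 look.py w14
```

```text
24.0333 [615.03  -6.42 224.68] force [ 0.22 -0.49 -0.55] w 51.20091272805335
toolx [ 1.e-04 -0.e+00 -1.e+00] yang 27.5
```

View pics/w14.png

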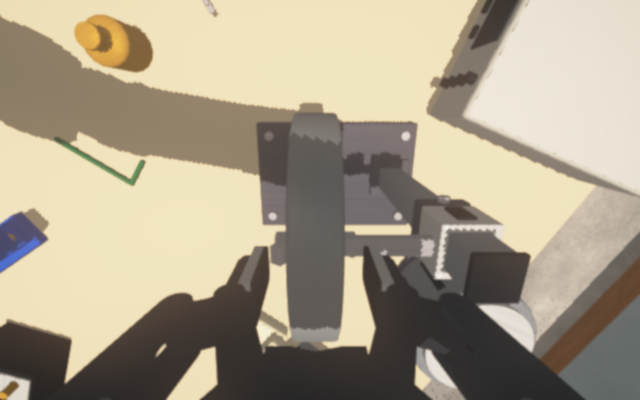

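Released; both fingers are clear of the ring. I'll retreat straight up.

Call:
arm_command(series=[[0.6,0,0,0.5,0,0,0],[0.6,0,0,1,0,0,0],[0.6,0,0,1.5,0,0,0],[0.6,0,0,1.5,0,0,0],[0.6,0,0,1.5,0,0,0],[0.6,0,0,1.5,0,0,0],[0.6,0,0,1.5,0,0,0],[0.6,-1,1,1,0,0,0],[0.6,-2,2,0,0,0,0],[0.6,-2,2,0,0,0,0],[0.6,-2,2,0,0,0,0],[0.6,-2,2,0,0,0,0],[0.6,-2,2,0,0,0,0],[0.6,-2,2,0,0,0,0],[0.6,0,0,0,0,0,0],[0.6,0,0,0,0,0,0]])

```text
clock: 25.42
eef_pos: [483.4, 125.4, 325.5]
tool_rot: [0.937, 1.57, -0.15]
force: [0.4, -0.4, -0.2]
width: 51.0
```

```bash
python3 look.py w15;python3 - <<'E'
from h import *
a=ctrl.get_image('side');cv2.imwrite('pics/side15.png',a);t=ctrl.get_image('top');cv2.imwrite('pics/top15.png',t)
cv2.imwrite('pics/s15c.png',np.hstack([cv2.resize(a[125:260,330:440],(440,540),interpolation=cv2.INTER_CUBIC),cv2.resize(t[80:200,275:355],(360,540),interpolation=cv2.INTER_CUBIC)]))
E
```

```text
25.4167 [483.4  125.4  325.48] force [ 0.36 -0.39 -0.23] w 50.9695623433734
toolx [ 1.e-03 -1.e-04 -1.e+00] yang 27.74
```

View pics/s15c.png

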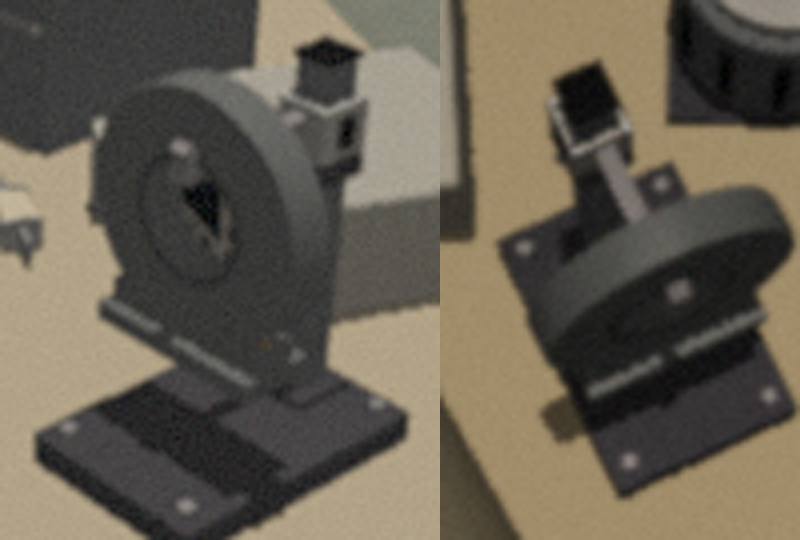

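View pics/side15.png

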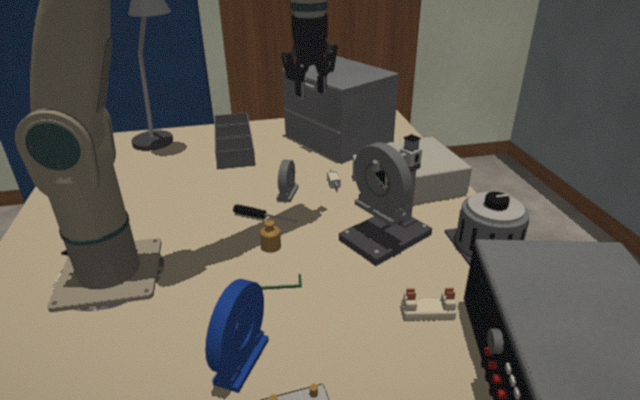

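View pics/w15.png

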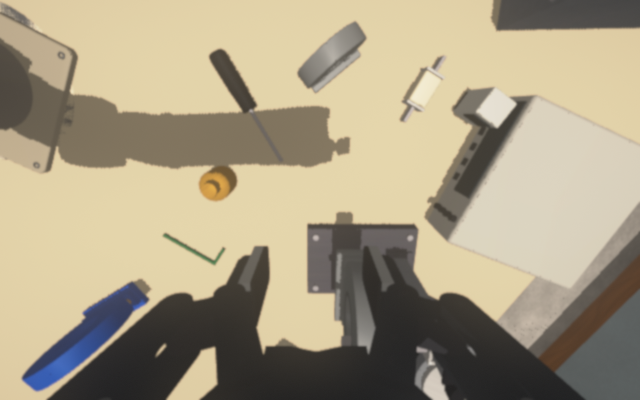

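Call:
arm_command(series=[[0.6,-1,1,1,0,0,0],[0.6,0,0,0,0,0,0],[0.6,0,0,0,0,0,0],[0.6,0,0,0,0,0,0],[0.6,0,0,0,0,0,0],[0.6,0,0,0,0,0,0],[0.6,0,0,0,0,0,0],[0.6,0,0,0,0,0,0]])

```text
clock: 26.23
eef_pos: [475.1, 133.4, 334.3]
tool_rot: [-2.092, 1.57, 3.101]
force: [0.9, -0.7, 1.0]
width: 51.5
```

Run:
```python
from h import *
a=ctrl.get_image('side');t=ctrl.get_image('top');cv2.imwrite('pics/side16.png',a)
p=cv2.imread('pics/side15.png');q=cv2.imread('pics/top15.png')
for u,v,b in((a,p,(340,135,80,120)),(t,q,(285,90,70,80))):
    x,y,w,h=b;f=lambda i:np.float32(cv2.cvtColor(i[y:y+h,x:x+w],6))
    print(cv2.phaseCorrelate(f(u),f(v)),np.abs(f(u)-f(v)).mean())
# bystanders vs start
p0=cv2.imread('pics/side0.png')
for n,b in dict(blue=(200,270,75,120),fuse=(395,280,70,50),weight=(255,218,30,38),screw=(228,200,72,27),small=(272,155,32,50),link=(322,165,22,27),key=(245,270,60,25)).items():
    x,y,w,h=b;f=lambda i:cv2.GaussianBlur(np.float32(cv2.cvtColor(i[y:y+h,x:x+w],6)),(5,5),1)
    print(n,[np.round(c,2) for c in cv2.phaseCorrelate(f(a),f(p0))])
```

```text
((-0.0047063905570823295, -0.027109698141615013), 1.005104462703069) 3.1504166
((-0.010003849045638447, 0.039547219184790094), 1.0058760301934349) 2.1598215
blue [array([0.45, 0.05]), np.float64(1.01)]
fuse [array([-0.03, -0.01]), np.float64(1.0)]
weight [array([0.31, 0.32]), np.float64(0.51)]
screw [array([0.05, 0.57]), np.float64(0.64)]
small [array([0.15, 0.13]), np.float64(0.85)]
link [array([0.16, 0.54]), np.float64(0.91)]
key [array([0.02, 0.49]), np.float64(0.99)]
```

```bash
python3 -c "
from cell import ctrl
print(ctrl.finish_job())"
```

```text
the job is handed in; nothing more can be done
None
```

The larger grey transformer is hanging on the J-hook, the hook's sleeve is bedded on its stop collar, and I have handed the job in. It took about 26 s of the 72 s allowed, and no verdict was reported.

- **Hanging:** I lifted it by the top of its rim and carried the window in over the lip. It touched down about 2.5 mm lower than I had estimated, so the rim is down in the seat. The side view shows the lip just in front of it.
- **Pressing:** The sleeve slid about 12.6 mm at a steady load of about 8.5 N. I then held about 13 N in all for roughly 0.9 s. The highest load I read was about 14 N, under the 18 N limit. These figures come from the wrist force with the ring's weight (about 6.3 N) added, and single readings scatter by about half a newton.
- **Letting go:** I eased off the press, opened the fingers and backed well clear. As I eased off, the gripper briefly took about half of the ring's weight.

**Last checks:**
- **Hung ring:** It moved less than 0.05 px in pictures 0.8 s apart. The last look before release showed the sleeve resting on the collar.
- **Bystanders:** Compared with the first picture, the fuse base had not moved. The blue ring, weight, screwdriver, small transformer, fuse link and hex key gave shifts of up to about 0.6 px. I put these down to the changed shadow, but did not check them further. The weight and screwdriver matched poorly. I did not compare the relay.
- **A disagreement:** The network's `hook_seat` position was about 40 to 60 mm too close to the column. I used my own fit to the wrist pictures instead, which agreed with the top view to about 1.5 mm. The side view was up to 2 px off.

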